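# Clamp the canister lid shut with its wire bail

## Task

Close the blue coffee canister so that it is sealed: put its wooden lid on the mouth with its notched fin (the two dark horns) toward the front (the lever side), then swing the wire bail (black tab) up from the back until its wire stands over the groove, against the back of the horns, and swing the front lever (red tab) all the way down past its dead centre until it stays down by itself, the wire clamped in the groove. Leave the other things on the counter where they are.

Things in the scene. Friction and masses are not known exactly. Their poses are not given: they have to be found in the camera images.
- canister: blue stoneware canister, 72 mm in diameter, fixed to the counter. Origin at the centre of its underside, z up; its -x side is the front (lever side), its +x side the back, +y its left. It is turned at most 0.3 rad from facing the robot. On it: an orange sealing ring on the rim, a lever and a wire bail.
- mouth (a point): centre of the mouth, on top of the orange sealing ring (outer diameter 72, inner 62 mm), 140 mm above the counter: the lid's disc rests on it, the plug goes 8 mm into it. Axes as the canister's.
- lid: loose lid, 0.15 kg, upright on the counter: plug (54 mm wide, z 0 to 8), disc (72 mm wide, z 8 to 15), saddle block (x -6 to 16, y +-20, top z 40; ridge x 6.5 to 12, top z 44.5), and in front of it (-x) a dark grip fin (x -18 to -6, y +-20, two horns to z 60, between them, y +-11, notched to z 40 for the bail's tab). Origin: centre of the underside, 132 mm up when seated. Yaw within 0.8 rad.
- lid_fin (a point): point in the lid's grip fin, 12 mm in front of the lid's axis, 45 mm above its origin. Lift the lid here, fingers closing along the lid's y on the fin's ends (40 mm apart). On the canister the fin must be toward the front (lever side).
- saddle (a point): on the lid: centre of the bail's cross wire when it lies in the groove (along the lid's y, between fin and ridge), 44 mm above the lid's origin.
- bail_tab (a point): on the bail's black tab, 20 mm out from the cross wire. Tab 30 mm long, 14 wide (along the canister's y), 7 thick. Gripped across its width (fingers closing along the canister's y) it turns between the pads as the bail swings. Bent 35 deg from the bail's plane: at rest behind the canister it points back and 17 deg up; with the wire over the groove, up and slightly to the front.
- bail_wire (a point): middle of the bail's cross wire (8 mm thick, along the canister's y), 70.5 mm from the bail's pivots.
- bail_pivot (a point): the bail's turning axis (along the canister's y, middle of it), carried by the lever 18 mm from the lever's axis: in front of it with the lever up; as the lever goes down it moves down and then back, pulling the bail down. The bail's side wires stand 45 mm to either side.
- lever_tab (a point): on the lever's red tab, 20 mm out from the lever's cross wire. Tab 30 mm long, 14 wide (along the canister's y), 7 thick: points up at the front with the lever up, forward and almost level with the lever down, 55 mm above the counter. Gripped across its width it turns between the pads. Lean the tool some 30 deg back toward the robot so that the gripper's body clears lid and bail.
- lever_pivot (a point): the lever's turning axis (along the canister's y, middle of it), fixed on the canister 120 mm above the counter. The lever's side wires stand 51 mm to either side, its cross wire is 74 mm from the axis.
- lever (a joint): angle of the lever, rad: 0 = fully up, 1.83 = fully down at its stop. Slack, it stays where it is left. With the bail in the groove it tightens from about 0.8, is tightest (dead centre) at about 1.5 and then snaps on toward the stop; let go before that it may spring back. About 3 N at the tab.
- bail (a joint): angle of the bail relative to the lever, rad: 0 = at its stop behind the canister, growing as it swings up and forward; about 1.6 with the wire above the groove and the lever up, about 0.15 when clamped. Stiff: it stays where it is left. With the lever up the wire stands some 10 mm above the groove, against the back of the fin; the lever then draws it down into the groove.
- seal (a joint): compression of the orange sealing ring, m: 0 = free, about 0.0001 under the lid's weight, over 0.0015 when clamped (11 N per mm).
- teaspoon_2: bystander: a steel teaspoon lying on the counter at the back right, 137 mm long.
- bean_scoop: bystander: a scoop with a wooden handle lying at the back left, 141 mm long.
- milk_pitcher: bystander: steel milk pitcher, 72x86x94 mm, at the left; origin at the centre of its underside.
- espresso_cup: bystander: teal espresso cup, 63x73x55 mm, at the right; origin at the centre of its underside.

How it is judged:
By the outcome, as a careful person would: the job done as asked, in the order asked, and still so for the second after the job is handed in, with the robot touching nothing.
It also fails if it takes over 72 s, if anything falls off the work surface, if the arm or the gripper's body presses on something with over 40 N, if the wrist force passes 120 N, or if a joint passes its speed limit or range.

## Robot

A 6-joint arm with a two-finger parallel gripper is mounted at the origin on a cart in front of the work surface, level with it; the furniture and walls round the work are solid. World frame = base frame: x ahead of the robot, y to its left, z up, the work surface at z = 0. Lengths are in mm, angles in rad, forces in N, time in s.
With the tool pointing down it reaches from about 350 to 875 mm from the base axis. Payload 4.2 kg.
Tool frame: the origin (TCP) lies midway between the tips of the shut fingers; the grasp point (between the pads) lies 19 mm behind it (arm.tcp_to_grasp is the distance from the TCP to the grasp point, in mm); z points along the fingers, y is the line along which they close (so a half turn about z gives the same grasp; the last joint's range is limited). The gripper opens to 85 mm and grips with 20 to 120 N. Pads are 22 mm wide; open, the fingers measure 114 mm over their backs; the gripper's body (76 mm by 85 mm) begins 54 mm behind the grasp point. The pads swing forward as they close: fully open they stand 13 mm farther back than shut.
Start: joints at [1.538, 0.385, 0.008, 0, -1.194, -0.259], TCP at [179.766, 598.568, 231.312] pointing down, gripper open.
Joint ranges: [-3.14, 3.14], [-1.21, 2.06], [-1.07, 1.41], [-3.16, 2.05], [-2.99, -0.16], [-3.1, 3.1]. Speed limits (rad/s): [2.79, 2.79, 3.14, 3.14, 3.14, 3.14].

## Interface

Orientations are given as a unit quaternion [x, y, z, w].
In Python, from bench import arm gives the robot as it stands.
- The arm moves only by the tool arm_command, never from a script. Its argument "rows" is a list of rows, each a list of 2 entries, a list of its own where there are three numbers: the shift along the tool's x, y, z as a fraction of full scale, then the turn, a rotation vector about the tool's x, y, z as a fraction of full scale. In form: [[[x, y, z], [wx, wy, wz]], ...]. A call has 1 to 5 rows; each row is the pose to reach, as a shift and turn from the pose commanded when the call began, along the tool's axes at that moment, turning the shorter way round; what a row does not reach only later rows make up. Full scale, the value 1, is 0.25 m for a shift and 180 degrees for a turn. A row lasts 1/10 s, in which the tool goes at most 50 mm and 8.59 degrees, less where a joint would pass 70% of its speed; a pose out of reach is approached as far as the arm can. A call with a number of a shift or a turn outside -1 to 1 is refused whole. A call with a gripper value outside its range is refused whole. "grip" is the opening, from 0 (shut) to 1 (fully open), set as the call begins (left out, the last holds). The fingers move at their own pace and stop on an object; the grip force is fixed at half the most. Time passes only in rows, so rows that repeat a pose let the fingers close. It gives the time, the measured TCP pose, the force, the opening and the grip force at its end, in the units of the state.
- arm.read_state(): the state, without advancing time (a new reading comes with each control period).
- arm.get_image(name): name is "scene" or "top" or "wrist"; returns (picture, depth): 400x640x3 uint8, blue, green, red; 400x640 float32, mm along the optical axis (not along the pixel's ray), 0 where there is no reading.
- arm.camera_info(name): a dict with "fx", "fy", "cx", "cy" (pixels), "extrinsics" (4x4, takes a point from camera to world coordinates). Camera axes: x right, y down, z forward; pixel columns grow to the right and rows downward; lengths in mm; the calibration is good to about 2 mm. The wrist camera is an equidistant fisheye: a pixel r from the principal point sees the ray r / f radians off the axis. A picture is of the moment at which its call begins: read the wrist's pose just before it. camera_info takes no time and is no camera call; for the wrist camera it gives the pose at the moment of the call.
- arm.job_done(): hands the job in; it is judged then, once.
Trained networks look in the newest picture that a camera, given by its name, has taken for a name from the list of things; names that differ only in an ending like _2 or _b are one class to them, and where a whole thing is asked for, a point or a joint stands for the part that bears it (a point fixed in the world has none). Each returns a list of dicts, best first, with "score" (0 to 1); they miss things now and then, are a little off and sometimes report something else, mostly with a low value. They report only what shows in the picture. A call takes as long as a camera call.
- arm.spot_in(camera, query): "position" ([column, row] in pixels, amid what is visible of it).
The state is a dict: "clock": time; "joints": joint angles; "joint_vel": joint speeds; "joint_efforts": joint torques, N m; "position": TCP position; "ee_rot": TCP orientation; "contact_force": force on the tool from outside, world axes, zero at the start; "wrist_torque": the same for the moment, N m; "gripper_width": finger opening in mm; "grasp_force": force on a finger pad.
Only numpy, scipy, OpenCV 4.12 (cv2) and the standard library are available. Lean on these libraries where they do the work, as an engineer would, in place of code of your own. Each camera call takes 0.05 s, during which the arm holds its last target. There are 200 camera calls.

## Working session

There is one attempt and no reset: what is moved stays moved. The work goes in short steps, Python scripts to look and compute and a tool call to move; the robot and the scene stay as the last step left them, time stands still between calls to the robot, and variables do not carry over. Pictures are saved under pics/ and viewed, at most 10 in all, crops included, and the job is handed in when it is done.

Besides the shell and the picture viewer there is one more tool, called after ">>>" in YAML: its name, and indented under it one key for each argument. arm_command: Moves the arm, as the interface text tells. Shift numbers are shares of 0.25 m and turn numbers shares of 180 degrees, none past 1 either way. Its arguments: {"type":"object","properties":{"rows":{"type":"array","items":{"type":"array"}},"grip":{"type":"number"}},"required":["rows"]}

```bash
ls; mkdir -p pics; cat > h.py <<'E'
import numpy as np, cv2
from bench import arm
from scipy.spatial.transform import Rotation as R
def px2w(cam,u,v,d):
    i=arm.camera_info(cam);E=np.array(i['extrinsics'])
    return (E@[ (u-i['cx'])/i['fx']*d,(v-i['cy'])/i['fy']*d,d,1])[:3]
def cloud(cam,dep):
    i=arm.camera_info(cam);E=np.array(i['extrinsics'])
    v,u=np.mgrid[:400,:640]
    P=np.stack([(u-i['cx'])/i['fx']*dep,(v-i['cy'])/i['fy']*dep,dep],-1)
    return P@E[:3,:3].T+E[:3,3]
E
python3 - <<'E'
from h import *
ims=[]
np.set_printoptions(precision=1,suppress=True)
for c in ['scene','top']:
    im,d=arm.get_image(c); cv2.imwrite(f'pics/{c}0.png',im); np.save(f'{c}0.npy',d)
    P=cloud(c,d)
    print(c,np.array(arm.camera_info(c)['extrinsics']).tolist(),arm.camera_info(c)['fx'])
    for q in ['canister','lid','lid_fin','mouth','bail_tab','bail_wire','lever_tab','lever_pivot','milk_pitcher','espresso_cup']:
        r=arm.spot_in(c,q)
        for x in r[:1]:
            u,v=map(int,x['position']); print(q,round(x['score'],2),u,v,P[v,u] if d[v,u]>0 else None)
s=arm.read_state();print(s)
E
```

```text
pics
scene [[0.8599720227747278, -0.2622484514096807, 0.437805744340989, -60.70940135101884], [-0.5098985095759934, -0.4058062427296752, 0.7585016831186365, -1048.186091318466], [-0.021251587633013314, -0.8755267232328482, -0.4827021099272596, 797.7582907637551], [0.0, 0.0, 0.0, 1.0]] 473.52469827000465
canister 0.65 289 189 [524.3 117.4 110.6]
lid 0.55 331 245 [ 530.2 -115.7   34. ]
lid_fin 0.83 329 246 [ 523.7 -115.5   32.9]
mouth 0.88 291 191 [529.5 114.5 103.4]
bail_tab 0.5 305 184 [591.3 134.9 101.7]
lever_tab 0.37 304 182 [594.9 147.7 102.4]
lever_pivot 0.79 293 176 [561.6 158.4 128.6]
milk_pitcher 0.87 252 186 [475.  298.2  56. ]
espresso_cup 0.97 356 293 [ 470.7 -322.2   35.5]
top [[0.004225758657453818, -0.9932334432844968, 0.11605804627423008, 430.9393382494657], [-0.9993626421368914, -0.008308486521971723, -0.03471712189807559, 23.35055772990013], [0.035446473236989025, -0.11583736958743751, -0.9926355077983675, 1185.1770998754644], [0.0, 0.0, 0.0, 1.0]] 403.37022348644894
canister 0.9 251 208 [535.4 157.  129.2]
lid 0.73 343 209 [543.2 -93.4  42.2]
lid_fin 0.95 343 211 [537.8 -93.7  38.7]
mouth 0.56 254 206 [540.7 149.3 129.5]
bail_tab 0.48 248 187 [595.4 170.1  99.5]
bail_wire 0.61 252 185 [600.4 159.  103.3]
lever_tab 0.89 238 202 [553.1 194.2 110.3]
lever_pivot 0.96 249 220 [513.  178.7  -2.1]
milk_pitcher 0.84 191 225 [497.2 345.7   0.3]
espresso_cup 0.96 427 237 [ 465.1 -336.4   32.8]
{'clock': 1.1, 'joints': array([ 1.5,  0.4,  0. , -0. , -1.2, -0.3]), 'joint_vel': array([ 0., -0., -0.,  0.,  0.,  0.]), 'joint_efforts': array([  0. , -39.2,  18.9,   4.2,  -0. ,   0. ]), 'position': array([179.7, 598.6, 231.3]), 'ee_rot': array([ 1. , -0.1, -0. ,  0. ]), 'contact_force': array([-0.4,  0.8,  0.1]), 'wrist_torque': array([-0. , -0.1,  0. ]), 'grasp_force': 0.0, 'gripper_width': 85.53859453844368}
```

```bash
python3 - <<'E'
import cv2,numpy as np
a=cv2.imread('pics/top0.png')[160:260,180:380];b=cv2.imread('pics/scene0.png')[150:290,240:400]
a=cv2.resize(a,None,fx=4,fy=4,interpolation=3)[:, :800]
cv2.imwrite('pics/t1.png',a)
cv2.imwrite('pics/s1.png',cv2.resize(b,None,fx=4,fy=4,interpolation=3))
E
```

```text
(no output)
```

View pics/t1.png

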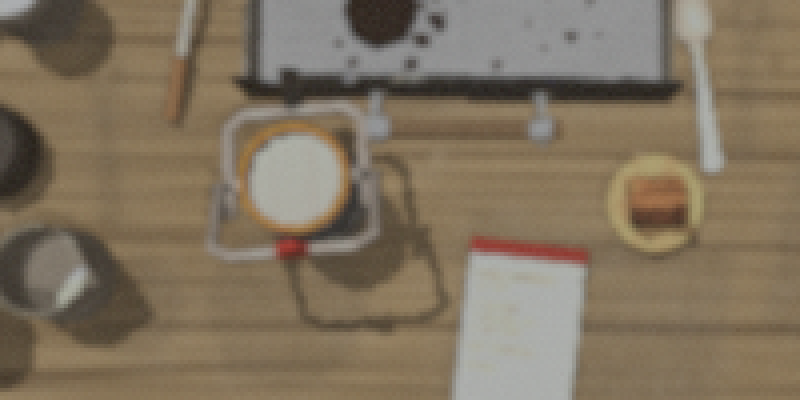

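View pics/s1.png

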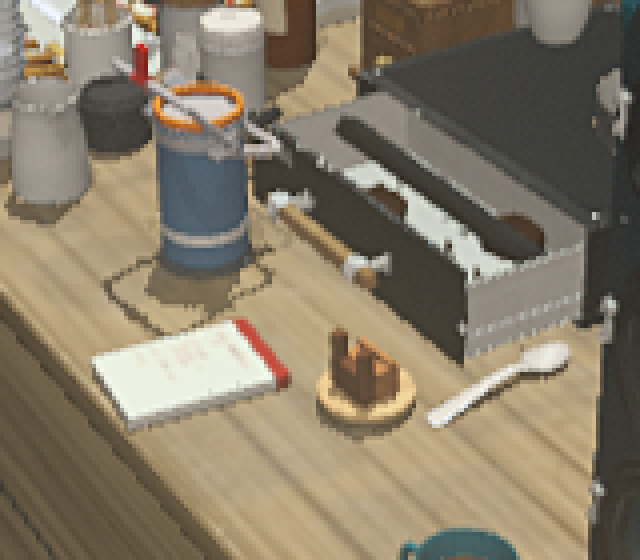

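The top view shows the canister at about (254,205), the red lever tab in front at (253,222), and the black bail tab behind at (252,181), near an open drawer. The lid is at (344,211) with its fin toward the robot. Next I'll hover over the canister for a closer wrist view.

```bash
cat >> h.py <<'E'
def rot(yaw=0,lean=0):
    # tool x ~ world x (yawed), y ~ -y, z down; lean>0: tips point forward (+x), body toward robot
    return R.from_euler('z',yaw)*R.from_euler('y',-lean)*R.from_euler('x',np.pi)
def plan(wps,start=None):
    """wps: list of (tcp pos, Rotation); prints (shift,turn,rows) chained from start (default measured)"""
    if start is None:
        s=arm.read_state(); start=(s['position'],R.from_quat(s['ee_rot']))
    p,r=np.array(start[0],float),start[1]
    for q,rr in wps:
        sh=np.round(r.inv().apply(np.array(q)-p)/250,3); tv=np.round((r.inv()*rr).as_rotvec()/np.pi,3)
        n=max(np.linalg.norm(sh)*5,np.linalg.norm(tv)*180/8.59)
        print(sh.tolist(),tv.tolist(),'rows %.1f'%n)
        p=p+r.apply(sh*250); r=r*R.from_rotvec(tv*np.pi)
    return p,r
E
python3 - <<'E'
from h import *
np.set_printoptions(precision=1,suppress=True)
for c in ['top','scene']:
    im=cv2.imread(f'pics/{c}0.png');i=arm.camera_info(c);E=np.array(i['extrinsics'])
    def plane(u,v,z):
        d=E[:3,:3]@[(u-i['cx'])/i['fx'],(v-i['cy'])/i['fy'],1]; return E[:3,3]+d*(z-E[2,3])/d[2]
    if c=='top':
        print('ring',plane(254,204.5,140),'lid',plane(343.7,211,14),'lever tab',plane(253,221.7,215),'bailtab',plane(252.5,181,105))
    P=cloud(c,np.load(c+'0.npy'))
    m=(abs(P[...,0]-545)<50)&(abs(P[...,1]+95)<50)
    q=P[m&(P[...,2]>28)]; print(c,len(q),cv2.minAreaRect(q[:,:2].astype(np.float32)),q[:,2].max())
    q=P[m&(P[...,2]>8)];print(q.min(0),q.max(0))
    q=P[(abs(P[...,1]-60)<60)&(P[...,0]>590)&(P[...,0]<680)];print('drawer',q[:,2].max(), np.percentile(q[:,2],90),q[q[:,2]>40][:,0].min())
plan([((300,450,380),rot(-.2)),((370,370,420),rot(-.1)),((500,150,400),rot())])
E
```

```text
ring [543.6 148.1 140. ] lid [540.1 -98.3  14. ] lever tab [494.  140.6 215. ] bailtab [611.1 157.7 105. ]
top 173 ((540.8142700195312, -97.71194458007812), (34.476531982421875, 39.38499450683594), 2.8641650676727295) 61.63334887891415
[ 496.1 -141.5    8. ] [594.4 -46.5  61.6]
drawer 105.13113799265511 82.40973036887738 590.068595983259
scene 173 ((540.5103149414062, -100.36068725585938), (37.67532730102539, 45.44746017456055), 3.717700481414795) 61.89981919742695
[ 495.2 -141.9    8. ] [591.8 -45.6  61.9]
drawer 105.1492769364952 91.10840239539058 590.0310529510768
[0.632, 0.431, -0.595] [0.0, 0.0, -0.029] rows 4.8
[0.338, 0.258, -0.16] [0.0, 0.0, -0.032] rows 2.3
[0.605, 0.823, 0.08] [0.0, 0.0, -0.032] rows 5.1
```

>>> arm_command:
  rows:
    - [[0.632,0.431,-0.595],[0,0,-0.029]]
    - [[0.632,0.431,-0.595],[0,0,-0.029]]
    - [[0.632,0.431,-0.595],[0,0,-0.029]]
    - [[0.632,0.431,-0.595],[0,0,-0.029]]
    - [[0.632,0.431,-0.595],[0,0,-0.029]]
  grip: 1

```text
clock: 1.6
position: [301.1, 448.3, 382.3]
ee_rot: [0.995, -0.1, 0.0, -0.001]
contact_force: [0.4, 1.2, 0.1]
gripper_width: 85.4
grasp_force: 0.0
```

>>> arm_command:
  rows:
    - [[0.338,0.258,-0.16],[0,0,-0.032]]
    - [[0.338,0.258,-0.16],[0,0,-0.032]]
    - [[0.338,0.258,-0.16],[0,0,-0.032]]

```text
clock: 1.9
position: [372.3, 367.3, 423.2]
ee_rot: [0.999, -0.052, 0.002, -0.002]
contact_force: [0.3, 1.5, -0.3]
gripper_width: 85.9
grasp_force: 0.0
```

>>> arm_command:
  rows:
    - [[0.605,0.823,0.08],[0,0,-0.032]]
    - [[0.605,0.823,0.08],[0,0,-0.032]]
    - [[0.605,0.823,0.08],[0,0,-0.032]]
    - [[0.605,0.823,0.08],[0,0,-0.032]]
    - [[0.605,0.823,0.08],[0,0,-0.032]]

```text
clock: 2.4
position: [497.3, 153.8, 400.3]
ee_rot: [1.0, 0.001, 0.0, -0.0]
contact_force: [-0.1, 0.2, -0.2]
gripper_width: 85.4
grasp_force: 0.0
```

```bash
python3 - <<'E'
from h import *
np.set_printoptions(precision=3,suppress=True)
print(arm.read_state()['position'])
i=arm.camera_info('wrist'); print(i)
im,d=arm.get_image('wrist'); cv2.imwrite('pics/w0.png',im); np.save('w0.npy',d)
for q in ['canister','mouth','bail_tab','bail_wire','lever_tab','lever_pivot','bail_pivot']:
    for x in arm.spot_in('wrist',q)[:2]:
        u,v=map(int,x['position']);print(q,x['score'],u,v,d[v,u])
E
```

```text
[497.29  153.825 400.31 ]
{'fx': 309.70691628693146, 'fy': 309.70691628693146, 'cx': 319.8696572673632, 'cy': 196.59284014381174, 'extrinsics': array([[  0.002,  -0.959,  -0.283, 568.877],
       [ -1.   ,  -0.002,  -0.   , 154.889],
       [ -0.001,   0.283,  -0.959, 541.933],
       [  0.   ,   0.   ,   0.   ,   1.   ]])}
canister 0.8 321 125 402.0298
mouth 0.6 463 127 488.75943
mouth 0.57 320 125 402.8037
bail_tab 0.95 316 93 419.8464
bail_tab 0.59 288 134 418.3877
bail_wire 0.55 317 95 514.76245
lever_tab 0.68 290 135 416.91382
lever_pivot 0.93 292 139 416.7866
lever_pivot 0.74 321 91 413.6708
```

View pics/w0.png

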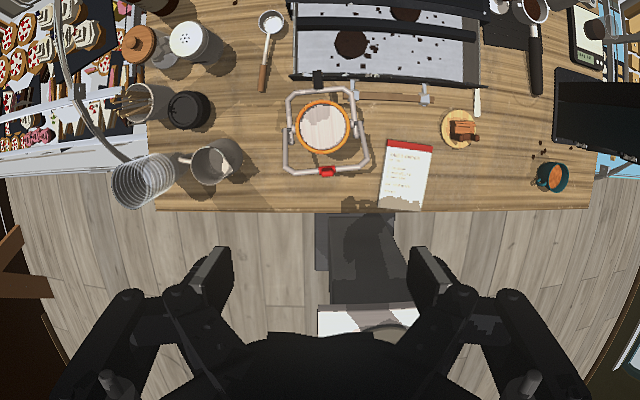

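The wrist view shows the ring at (323,126), the red lever tab at (327,171), the black bail tab at (318,79) and the lid at (461,128). Now I'll measure from the wrist cloud.

```bash
cat >> h.py <<'E'
def ray(u,v,i):
    x,y=(u-i['cx'])/i['fx'],(v-i['cy'])/i['fy'];t=np.hypot(x,y)+1e-9
    s=np.sin(t)/t; return np.stack([x*s,y*s,np.cos(t)],-1)
def wcloud(d,i):
    v,u=np.mgrid[:400,:640].astype(float);r=ray(u,v,i);E=np.array(i['extrinsics'])
    return (r/r[...,2:]*d[...,None])@E[:3,:3].T+E[:3,3]
def wplane(u,v,z,i):
    E=np.array(i['extrinsics']);r=ray(np.asarray(u,float),np.asarray(v,float),i)@E[:3,:3].T
    return E[:3,3]+r*((z-E[2,3])/r[...,2])[...,None]
E
python3 - <<'E'
from h import *
np.set_printoptions(precision=1,suppress=True)
im=cv2.imread('pics/w0.png');d=np.load('w0.npy');i=arm.camera_info('wrist');P=wcloud(d,i)
hsv=cv2.cvtColor(im,cv2.COLOR_BGR2HSV);H,S,V=[hsv[...,k].astype(int) for k in range(3)]
v,u=np.mgrid[:400,:640]
roi=(u>270)&(u<385)&(v>60)&(v<190)
o=roi&(H>8)&(H<20)&(S>190)&(V>150)&(P[...,2]>125)
q=wplane(u[o],v[o],140,i)[:,:2]; print('ring',o.sum(),cv2.fitEllipse(cv2.convexHull(q.astype(np.float32))),'zmed',np.median(P[o][:,2]))
r=roi&((H<5)|(H>174))&(S>150)&(P[...,2]>100); print('red',r.sum(),P[r].mean(0),P[r].min(0),P[r].max(0),u[r].mean(),v[r].mean())
k=roi&(V<60)&(S<100)&(v<95)&(u<330)&(u>308)&(P[...,2]>85);print('tab',k.sum(),P[k].mean(0),P[k].min(0),P[k].max(0))
g=roi&(S<70)&(V>60)
for nm,m in [('lev',g&(v>150)&(P[...,2]>170)),('bail',g&(v<112)&(P[...,2]>85)&(P[...,2]<125)&(P[...,0]>585))]:
    A=P[m]; f=np.polyfit(A[:,1],A[:,0],1);print(nm,len(A),A.mean(0),A.min(0),A.max(0),'yaw',-np.arctan(f[0]))
    rr=cv2.minAreaRect(A[:,:2].astype(np.float32));print(rr)
m=(abs(P[...,0]-540)<48)&(abs(P[...,1]+99)<48)
q=P[m&(P[...,2]>30)];print('lidtop',cv2.minAreaRect(q[:,:2].astype(np.float32)))
q=P[m&(P[...,2]>53)];print('horns',q.mean(0),cv2.minAreaRect(q[:,:2].astype(np.float32)))
q=P[m&(P[...,2]>10)&(P[...,2]<20)];print('disc',cv2.minEnclosingCircle(q[:,:2].astype(np.float32)),cv2.fitEllipse(cv2.convexHull(q[:,:2].astype(np.float32))))
cv2.imwrite('pics/w0c.png',cv2.resize(im[60:185,265:395],None,fx=4,fy=4,interpolation=2))
E
```

```text
ring 79 ((543.457763671875, 154.52255249023438), (66.00863647460938, 67.22691345214844), 111.99757385253906) zmed 139.18518862097392
red 148 [495.9 150.  191.6] [488.4 139.5 173.6] [499.  160.  205.1] 326.5878378378378 170.5472972972973
tab 187 [608.8 159.9 105.7] [595.8 145.1  88.5] [619.5 169.  112.6]
lev 364 [495.6 151.  179.8] [486.7  97.5 170.1] [567.9 200.5 542.3] yaw 0.09406775082009296
((508.00640869140625, 157.38070678710938), (87.05754089355469, 82.39439392089844), 43.78622817993164)
bail 482 [599.9 146.4 100.2] [585.   66.6  89.5] [621.1 202.  112. ] yaw 0.13489482524871366
((603.0453491210938, 134.52830505371094), (135.31150817871094, 35.53788375854492), 89.23832702636719)
lidtop ((540.7341918945312, -92.96436309814453), (34.77153778076172, 41.40131759643555), 3.671907663345337)
horns [529.5 -93.4  57.8] ((529.0674438476562, -94.09676361083984), (10.771036148071289, 40.59684371948242), 3.0492238998413086)
disc ((541.1835327148438, -92.85520935058594), 36.46665954589844) ((541.1735229492188, -93.0045166015625), (70.76215362548828, 71.7723159790039), 120.27230072021484)
```

View pics/w0c.png

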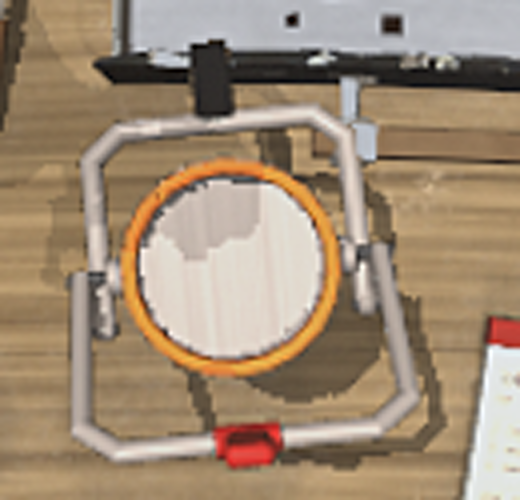

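```bash
cat > meas.py <<'E'
from h import *
import sys
np.set_printoptions(precision=1,suppress=True)
n=sys.argv[1]
print(arm.read_state()['position'])
i=arm.camera_info('wrist');im,d=arm.get_image('wrist'); cv2.imwrite(f'pics/{n}.png',im); np.save(n+'.npy',d)
P=wcloud(d,i)
hsv=cv2.cvtColor(im,cv2.COLOR_BGR2HSV);H,S,V=[hsv[...,k].astype(int) for k in range(3)]
X,Y,Z=P[...,0],P[...,1],P[...,2]
near=(np.hypot(X-543,Y-151)<100)&(Z>85)
o=near&(H>8)&(H<20)&(S>190)&(V>150)&(abs(Z-139)<6)
if o.sum()>30:
    q=P[o];print('ring',o.sum(),cv2.fitEllipse(cv2.convexHull(q[:,:2].astype(np.float32))),np.median(q[:,2]))
r=near&((H<5)|(H>174))&(S>150); 
if r.sum()>5: print('red',r.sum(),P[r].mean(0),np.percentile(P[r],[3,97],axis=0))
k=near&(V<60)&(S<100)&(abs(Y-158)<15)&(X>588)&(X<625)&(Z<115)
if k.sum()>5: print('tab',k.sum(),P[k].mean(0),np.percentile(P[k],[3,97],axis=0))
g=near&(S<70)&(V>60)
for nm,m in [('lev',g&(X<515)&(Z>165)&(Z<190)),('bail',g&(X>585)&(X<608)&(Z<125)&(abs(Y-157)<35))]:
    A=P[m]
    if len(A)>20: f=np.polyfit(A[:,1],A[:,0],1);print(nm,len(A),A.mean(0),A.min(0),A.max(0),'yaw',-np.arctan(f[0]))
m=(abs(X-540)<48)&(abs(Y+96)<48)
if (m&(Z>30)).sum()>30:
    q=P[m&(Z>30)];print('lidtop',cv2.minAreaRect(q[:,:2].astype(np.float32)))
    q=P[m&(Z>53)&(Z<66)];print('horns',q.mean(0),cv2.minAreaRect(q[:,:2].astype(np.float32)))
    q=P[m&(Z>10)&(Z<20)];print('disc',cv2.fitEllipse(cv2.convexHull(q[:,:2].astype(np.float32))))
E
python3 meas.py w1; python3 - <<'E'
from h import *
plan([((500,-50,300),rot(.05)),((490,-96,220),rot(.05))],(np.array([500,150,400]),rot()))
E
```

```text
[496.4 156.6 400.7]
ring 77 ((543.6250610351562, 153.49252319335938), (63.61585235595703, 67.10408020019531), 44.2132682800293) 138.50687446240022
red 154 [498.1 146.4 203.5] [[492.1 137.1 174.9]
 [500.9 156.4 445.7]]
tab 181 [609.2 158.  105.5] [[597.3 145.8  92.9]
 [619.4 164.9 111.5]]
lev 411 [496.7 147.8 174.5] [487.9  94.5 165. ] [511.8 200.9 179.1] yaw 0.10302130960693805
bail 261 [593.7 156.4 101.8] [586.1 122.7  98.9] [605.8 191.7 104.4] yaw 0.10269288396124003
lidtop ((540.9846801757812, -95.786376953125), (35.4178466796875, 41.28219985961914), 3.311713218688965)
horns [530.  -96.2  57.7] ((529.9293212890625, -96.6410903930664), (9.285555839538574, 40.8316764831543), 3.553159475326538)
disc ((541.9677734375, -95.85458374023438), (71.2766342163086, 71.90575408935547), 30.726398468017578)
[0.0, 0.8, 0.4] [0.0, 0.0, -0.016] rows 4.5
[-0.049, 0.182, 0.32] [-0.0, 0.0, 0.0] rows 1.9
```

>>> arm_command:
  rows:
    - [[0.016,0.82,0.4],[0,0,-0.018]]
    - [[0.016,0.82,0.4],[0,0,-0.018]]
    - [[0.016,0.82,0.4],[0,0,-0.018]]
    - [[0.016,0.82,0.4],[0,0,-0.018]]
    - [[0.016,0.82,0.4],[0,0,-0.018]]

```text
clock: 3.35
position: [499.8, -51.0, 299.0]
ee_rot: [1.0, 0.029, -0.001, 0.0]
contact_force: [0.2, 0.9, -0.0]
gripper_width: 85.3
grasp_force: 0.0
```

>>> arm_command:
  rows:
    - [[-0.04,0.19,0.32],[0,0,0]]
    - [[-0.04,0.19,0.32],[0,0,0]]
    - [[-0.04,0.19,0.32],[0,0,0]]
    - [[-0.04,0.19,0.32],[0,0,0]]

```text
clock: 3.75
position: [494.1, -97.3, 220.9]
ee_rot: [1.0, 0.029, 0.0, 0.0]
contact_force: [0.4, 0.6, 1.5]
gripper_width: 85.6
grasp_force: 0.0
```

```bash
python3 meas.py w2; python3 - <<'E'
from h import *
print(arm.read_state()['joints'],R.from_quat(arm.read_state()['ee_rot']).as_euler('ZYX'))
E
```

```text
[494.1 -97.3 220.9]
ring 483 ((543.967529296875, 151.74700927734375), (70.4993896484375, 71.38661193847656), 170.444091796875) 138.93962093868498
red 307 [497.1 141.9 189.2] [[492.4 136.4 174.8]
 [499.4 152.  203.9]]
tab 343 [609.9 155.5 103.3] [[595.7 145.2  88.3]
 [620.  163.5 111.1]]
lev 439 [499.3 127.5 173.8] [488.9  92.7 165. ] [512.  200.4 178.5] yaw 0.09960010511190515
bail 301 [593.3 155.7 101.9] [585.7 122.2  98.4] [600.7 192.  104.1] yaw 0.10855886223131742
lidtop ((528.8214111328125, -95.98788452148438), (73.59087371826172, 95.97976684570312), 0.02213175594806671)
horns [530.1 -96.8  58.2] ((529.8190307617188, -96.80166625976562), (12.215126991271973, 38.688751220703125), 3.952043294906616)
disc ((541.7296142578125, -96.8447036743164), (71.27354431152344, 71.67508697509766), 85.38168334960938)
[ 1.29659614e-01  1.85204433e-01 -2.98541535e-01  1.07495778e-03
 -1.08410514e+00  1.49940463e+00] [ 5.87703941e-02 -3.00536170e-03  3.14085353e+00]
```

```bash
python3 - <<'E'
from h import *
r=rot(.065)
plan([((529.7,-97.6,27),r),((529.7,-97.6,90),r)])
E
```

```text
[0.136, 0.01, 0.781] [0.0, -0.001, -0.002] rows 4.0
[-0.0, 0.001, -0.252] [0.0, 0.0, 0.0] rows 1.3
```

>>> arm_command:
  rows:
    - [[0.136,0.01,0.4],[0,0,-0.002]]
    - [[0.136,0.01,0.55],[0,0,-0.002]]
    - [[0.136,0.01,0.7],[0,0,-0.002]]
    - [[0.136,0.01,0.781],[0,0,-0.002]]
    - [[0.136,0.01,0.781],[0,0,-0.002]]

```text
clock: 4.3
position: [525.0, -97.1, 20.1]
ee_rot: [0.999, 0.032, -0.006, 0.0]
contact_force: [-1.1, 1.1, -1.1]
gripper_width: 85.1
grasp_force: 0.0
```

>>> arm_command:
  rows:
    - [[0,0,0],[0,0,0]]
    - [[0,0,0],[0,0,0]]
    - [[0,0,0],[0,0,0]]
    - [[0,0,0],[0,0,0]]
    - [[0,0,0],[0,0,0]]
  grip: 0.2

```text
clock: 4.8
position: [530.1, -97.9, 29.1]
ee_rot: [0.999, 0.032, 0.004, -0.0]
contact_force: [-1.1, 1.9, 6.5]
gripper_width: 38.8
grasp_force: 61.2
```

```bash
python3 - <<'E'
from h import *
off=R.from_euler('z',-.065).apply(np.array([530.1-541.7,-97.9+96.8,29.1]));print(off)
r=rot(.104);g=lambda z:np.array([544,151.7,z])+R.from_euler('z',.104).apply(off)
print(g(132))
plan([((530,-97.9,240),rot(.065)),((530,0,262),rot(.085)),(g(230),r),(g(150),r)],((530,-97.5,27.5),rot(.064)))
E
```

```text
[-11.64695329  -0.3442079   29.1       ]
[532.45170981 150.14855112 161.1       ]
[-0.0, 0.002, -0.85] [-0.0, 0.0, -0.0] rows 4.3
[0.025, -0.391, -0.088] [-0.0, 0.0, -0.007] rows 2.0
[0.061, -0.598, 0.012] [-0.0, 0.0, -0.006] rows 3.0
[0.0, 0.0, 0.32] [-0.0, 0.0, 0.0] rows 1.6
```

>>> arm_command:
  rows:
    - [[0,0,-0.1],[0,0,0]]
    - [[0,0,-0.25],[0,0,0]]
    - [[0,0,-0.45],[0,0,0]]
    - [[0,0,-0.65],[0,0,0]]
    - [[0,0,-0.84],[0,0,0]]

```text
clock: 5.3
position: [527.1, -98.3, 239.7]
ee_rot: [1.0, 0.031, 0.002, -0.0]
contact_force: [1.6, 0.5, -1.9]
gripper_width: 38.5
grasp_force: 60.6
```

>>> arm_command:
  rows:
    - [[0.025,-0.15,-0.088],[0,0,-0.007]]
    - [[0.025,-0.3,-0.088],[0,0,-0.007]]
    - [[0.025,-0.391,-0.088],[0,0,-0.007]]
    - [[0.025,-0.391,-0.088],[0,0,-0.007]]

```text
clock: 5.7
position: [527.2, 1.8, 259.4]
ee_rot: [0.999, 0.044, 0.002, -0.001]
contact_force: [-0.3, -0.0, -1.4]
gripper_width: 38.7
grasp_force: 60.9
```

>>> arm_command:
  rows:
    - [[0.061,-0.15,0.0],[0,0,-0.006]]
    - [[0.061,-0.3,0],[0,0,-0.006]]
    - [[0.061,-0.45,0],[0,0,-0.006]]
    - [[0.061,-0.598,0],[0,0,-0.006]]
    - [[0.061,-0.598,0],[0,0,-0.006]]

```text
clock: 6.2
position: [529.9, 152.6, 258.3]
ee_rot: [0.999, 0.054, 0.001, -0.001]
contact_force: [-0.4, -0.7, -1.8]
gripper_width: 38.6
grasp_force: 61.2
```

>>> arm_command:
  rows:
    - [[0,0,0.01],[0,0,0]]
    - [[0,0,0.012],[0,0,0]]
    - [[0,0,0.012],[0,0,0]]

```text
clock: 6.5
position: [530.2, 148.6, 254.4]
ee_rot: [0.999, 0.051, -0.0, 0.0]
contact_force: [-0.3, -0.7, -0.5]
gripper_width: 39.1
grasp_force: 61.2
```

```bash
python3 meas.py w3; python3 - <<'E'
from h import *
g=lambda z:np.array([532.45,150.15,z])
plan([(g(185),rot(.104)),(g(161),rot(.104))])
im=cv2.imread('pics/w3.png');cv2.imwrite('pics/w3c.png',cv2.resize(im[80:360,140:500],None,fx=2,fy=2))
E
```

```text
[530.2 148.6 254.4]
ring 161 ((553.096923828125, 154.69691467285156), (51.82196807861328, 63.878726959228516), 17.2147159576416) 138.61750578034832
red 9 [540.9 166.7 309.1] [[517.6 157.1 276.5]
 [601.4 190.9 396.1]]
tab 414 [608.9 158.  106.7] [[595.9 150.4  95.2]
 [620.5 164.9 111.6]]
lev 105 [500.3 160.6 169.3] [491.2  93.7 165. ] [511.4 201.3 174.1] yaw 0.10680476939831526
bail 575 [593.8 157.1 101.8] [585.3 122.   99.1] [606.8 191.9 107. ] yaw 0.10272123055525051
[0.009, -0.005, 0.278] [0.0, -0.0, -0.001] rows 1.4
[0.0, 0.0, 0.096] [0.0, -0.0, 0.0] rows 0.5
```

View pics/w3c.png

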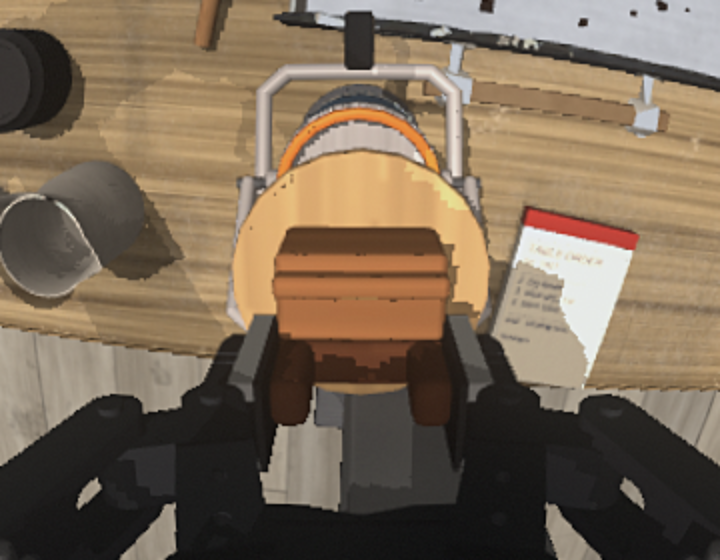

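The lid is gripped squarely by its fin, aligned with the ring at (360,130), and the bail is behind it. Lowering it now.

>>> arm_command:
  rows:
    - [[0.009,-0.005,0.1],[0,0,0]]
    - [[0.009,-0.005,0.2],[0,0,0]]
    - [[0.009,-0.005,0.27],[0,0,0]]
    - [[0.009,-0.005,0.27],[0,0,0]]
    - [[0.009,-0.005,0.27],[0,0,0]]

```text
clock: 7.05
position: [532.9, 150.9, 187.4]
ee_rot: [0.999, 0.052, 0.0, 0.0]
contact_force: [0.9, -0.3, -1.1]
gripper_width: 39.0
grasp_force: 61.1
```

>>> arm_command:
  rows:
    - [[0,0,0.02],[0,0,0]]
    - [[0,0,0.04],[0,0,0]]
    - [[0,0,0.06],[0,0,0]]
    - [[0,0,0.075],[0,0,0]]
    - [[0,0,0.085],[0,0,0]]

```text
clock: 7.55
position: [532.2, 151.4, 165.1]
ee_rot: [0.999, 0.052, -0.0, 0.0]
contact_force: [0.1, 0.1, -1.8]
gripper_width: 39.1
grasp_force: 61.1
```

>>> arm_command:
  rows:
    - [[0,0,0.006],[0,0,0]]
    - [[0,0,0.012],[0,0,0]]
    - [[0,0,0.016],[0,0,0]]
    - [[0,0,0.016],[0,0,0]]

```text
clock: 7.95
position: [532.4, 151.5, 161.5]
ee_rot: [0.999, 0.052, 0.0, 0.0]
contact_force: [-0.2, 1.1, -1.3]
gripper_width: 39.0
grasp_force: 61.1
```

```bash
python3 -c "
from h import *
for k in range(4): arm.get_image('top');s=arm.read_state();print(s['position'],s['contact_force'])"
```

```text
[532.3926234  151.43905314 161.57867283] [ 0.4038892   0.06946852 -1.79483829]
[532.42007818 151.47739375 161.64553089] [-0.50613804  0.37062885 -1.22362295]
[532.41854087 151.46211324 161.66657685] [ 0.61024978 -0.00241339 -1.27467436]
[532.41416088 151.43841753 161.6515919 ] [-0.27590423  0.71349577 -1.94974588]
```

>>> arm_command:
  rows:
    - [[0,0.004,0.002],[0,0,0]]
    - [[0,0.005,0.004],[0,0,0]]
    - [[0,0.005,0.008],[0,0,0]]
    - [[0,0.005,0.012],[0,0,0]]
    - [[0,0.005,0.012],[0,0,0]]

```text
clock: 8.65
position: [532.8, 150.3, 160.3]
ee_rot: [0.999, 0.052, 0.001, -0.0]
contact_force: [-3.9, 0.2, 7.8]
gripper_width: 38.9
grasp_force: 62.2
```

>>> arm_command:
  rows:
    - [[0,0,-0.006],[0,0,0]]
    - [[0,0,-0.006],[0,0,0]]
    - [[0,0,-0.006],[0,0,0]]
    - [[0,0,-0.006],[0,0,0]]
    - [[0,0,-0.006],[0,0,0]]
  grip: 0.59

```text
clock: 9.15
position: [532.5, 150.1, 159.8]
ee_rot: [0.999, 0.052, -0.0, 0.0]
contact_force: [0.2, -0.8, 0.1]
gripper_width: 50.0
grasp_force: 0.0
```

>>> arm_command:
  rows:
    - [[0,0,-0.05],[0,0,0]]
    - [[0,0,-0.15],[0,0,0]]
    - [[0,0,-0.3],[0,0,0]]
    - [[0,0,-0.45],[0,0,0]]
    - [[0,0,-0.45],[0,0,0]]

```text
clock: 9.65
position: [535.5, 151.1, 279.9]
ee_rot: [0.999, 0.052, 0.006, -0.002]
contact_force: [-0.2, -0.3, 0.4]
gripper_width: 50.5
grasp_force: 0.0
```

```bash
python3 meas.py w4; python3 - <<'E'
from h import *
np.set_printoptions(precision=1,suppress=True)
i=arm.camera_info('wrist');P=wcloud(np.load('w4.npy'),i)
m=(np.hypot(P[...,0]-544,P[...,1]-152)<40)
q=P[m&(P[...,2]>185)&(P[...,2]<200)];print('horns',len(q),q.mean(0),cv2.minAreaRect(q[:,:2].astype(np.float32)))
q=P[m&(P[...,2]>142)&(P[...,2]<152)];print('disc',np.median(q[:,2]),cv2.fitEllipse(cv2.convexHull(q[:,:2].astype(np.float32))))
q=P[m&(P[...,2]>168)&(P[...,2]<182)];print('saddle',cv2.minAreaRect(q[:,:2].astype(np.float32)))
im=cv2.imread('pics/w4.png');cv2.imwrite('pics/w4c.png',cv2.resize(im[60:320,160:480],None,fx=2,fy=2))
E
```

```text
[535.5 151.1 279.9]
red 378 [499.1 147.3 193.3] [[493.5 138.4 174.7]
 [500.  155.9 204.1]]
tab 320 [609.3 158.4 106.7] [[596.8 149.1  94.9]
 [620.6 164.8 111.3]]
lev 804 [497.2 147.5 174.3] [487.8  93.4 165.1] [511.5 201.1 178.3] yaw 0.10465818169824863
bail 482 [594.  156.9 101.6] [585.7 122.1  97.1] [607.4 191.8 107.7] yaw 0.10005737575543372
horns 281 [530.6 151.3 186.9] ((530.6574096679688, 150.9607391357422), (11.461445808410645, 39.76923751831055), 6.228583812713623)
disc 142.7469294885244 ((541.7755126953125, 152.0331573486328), (70.63534545898438, 70.80937194824219), 147.3088836669922)
saddle ((541.353271484375, 152.2626495361328), (32.75531005859375, 39.79481506347656), 6.270467758178711)
```

View pics/w4c.png

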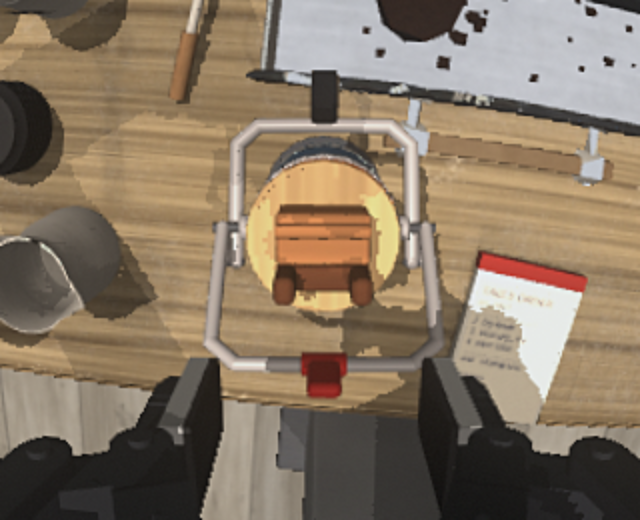

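The lid sits on the rim with its horns at (282,285) and (362,288), toward the red lever tab at (325,372). The bail tab is at (325,95), next to the drawer edge. I'll check clearances there and plan the bail grasp.

```bash
cat >> h.py <<'E'
C=np.array([544,151.7,0]);YAW=.104
def loc(x,z,y=0): return C+R.from_euler('z',YAW).apply([x,y,z])
def bailpt(th,s=22,p=(-18,120)):
    a=np.radians(-18)+th;b=a+np.radians(35)
    return np.array([p[0]+70.5*np.cos(a)+s*np.cos(b),p[1]+70.5*np.sin(a)+s*np.sin(b)])
E
python3 - <<'E'
from h import *
np.set_printoptions(precision=1,suppress=True)
s=arm.read_state();print(s['position'],s['gripper_width'])
i=arm.camera_info('wrist');im,d=arm.get_image('wrist');P=wcloud(d,i)
L=R.from_euler('z',-YAW).apply((P-C).reshape(-1,3)).reshape(P.shape)
m=(np.hypot(L[...,0],L[...,1])<40)
q=L[m&(L[...,2]>182)&(L[...,2]<200)];print('horns',np.percentile(q[:,2],[50,90]),cv2.minAreaRect(q[:,:2].astype(np.float32)))
q=L[m&(L[...,2]>135)&(L[...,2]<155)];print('disc',np.percentile(q[:,2],[10,50,90]),cv2.fitEllipse(cv2.convexHull(q[:,:2].astype(np.float32))))
for x in range(50,130,8):
    mm=(abs(L[...,0]-x-4)<4)
    print(x,[ (lambda q:round(float(np.percentile(q,97)),0) if len(q)>3 else None)(L[...,2][mm&(abs(L[...,1]-y)<5)]) for y in (-50,-40,-30,-20,-10,0,10,20,30,40,50)])
b=bailpt(0);print(b)
plan([(loc(b[0],230),rot(YAW)),(loc(b[0],b[1]-12),rot(YAW))])
E
```

```text
[533.9 150.8 276.7] 50.61890352520768
horns [190.1 191.2] ((-11.308465957641602, 0.6237945556640625), (39.37633514404297, 11.659537315368652), 89.64927673339844)
disc [144.8 145.8 146.7] ((0.7340700626373291, 0.7428009510040283), (71.00990295410156, 72.02989959716797), 34.972747802734375)
50 [57.0, 102.0, 103.0, 103.0, 104.0, 105.0, 104.0, 103.0, 103.0, 103.0, 0.0]
58 [60.0, 0.0, 1.0, 1.0, 107.0, 419.0, 106.0, 0.0, 0.0, 1.0, 1.0]
66 [96.0, 95.0, 96.0, 96.0, 110.0, 111.0, 109.0, 84.0, 80.0, 1.0, 1.0]
74 [15.0, 14.0, 95.0, 96.0, 111.0, 112.0, 111.0, 96.0, 95.0, 94.0, 0.0]
82 [14.0, 14.0, 14.0, 15.0, 14.0, 15.0, 14.0, 15.0, 78.0, 76.0, 0.0]
90 [14.0, 16.0, 16.0, 14.0, 14.0, 14.0, 15.0, 15.0, 77.0, 1.0, 0.0]
98 [30.0, 15.0, 14.0, 14.0, 14.0, 14.0, 14.0, 14.0, 78.0, -1.0, 1.0]
106 [32.0, 31.0, 16.0, 15.0, 14.0, 14.0, 14.0, 14.0, 78.0, 1.0, 0.0]
114 [32.0, 31.0, 14.0, 15.0, 15.0, 15.0, 14.0, 14.0, 77.0, -0.0, 0.0]
122 [32.0, 32.0, 22.0, 15.0, 14.0, 15.0, 14.0, 14.0, 78.0, -0.0, -0.0]
[ 70.1 104.6]
[0.325, -0.0, 0.179] [-0.001, -0.001, -0.0] rows 1.9
[-0.0, -0.001, 0.549] [0.0, 0.0, -0.0] rows 2.7
```

>>> arm_command:
  rows:
    - [[0.325,0,0.1],[0,0,0]]
    - [[0.325,0,0.179],[0,0,0]]
    - [[0.325,0,0.179],[0,0,0]]
    - [[0.325,0,0.179],[0,0,0]]
  grip: 0.33

```text
clock: 10.15
position: [612.8, 158.0, 224.8]
ee_rot: [0.999, 0.052, -0.003, 0.001]
contact_force: [-0.2, 0.2, 0.7]
gripper_width: 28.1
grasp_force: 0.0
```

>>> arm_command:
  rows:
    - [[0,0,0.15],[0,0,0]]
    - [[0,0,0.3],[0,0,0]]
    - [[0,0,0.4],[0,0,0]]
    - [[0,0,0.44],[0,0,0]]
    - [[0,0,0.44],[0,0,0]]

```text
clock: 10.65
position: [612.6, 158.5, 118.0]
ee_rot: [0.999, 0.052, -0.0, 0.0]
contact_force: [0.1, -0.1, 0.4]
gripper_width: 28.3
grasp_force: 0.0
```

```bash
sed -i 's/radians(-18)/radians(-16.5)/' h.py; python3 meas.py w5 | grep -E 'tab|bail|\[6|\[5'; python3 - <<'E'
from h import *
b=bailpt(0);print(b, loc(b[0],99.5))
plan([(loc(b[0],99.5),rot(YAW))])
im=cv2.imread('pics/w5.png');cv2.imwrite('pics/w5c.png',cv2.resize(im[150:400,160:480],None,fx=2,fy=2))
E
```

```text
[612.6 158.5 118. ]
red 9 [627.  110.8 184.9] [[613.1 106.1 173.2]
 [630.1 130.  198.5]]
tab 1337 [613.1 158.7 102.6] [[597.  147.2  86. ]
 [622.3 168.7 111. ]]
bail 566 [595.1 157.8 101.3] [589.7 141.5  96.8] [600.  173.7 103.7] yaw 0.0980662708549077
[ 70.45991172 106.95762064] [614.07920785 159.01462832  99.5       ]
[0.002, -0.0, 0.08] [-0.0, -0.001, 0.0] rows 0.4
```

View pics/w5c.png

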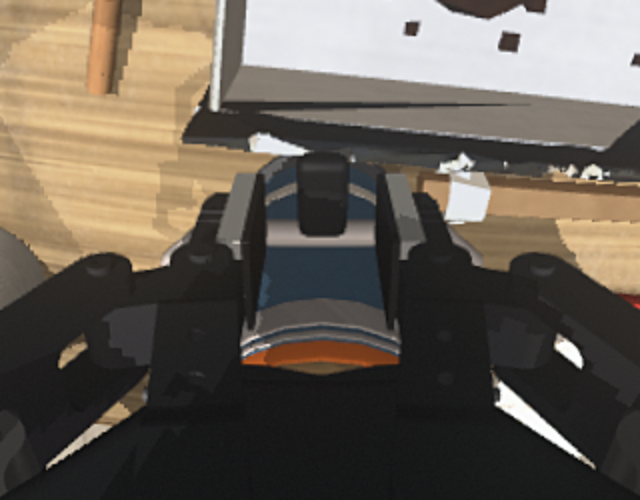

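The black tab at (323,190) is centred between the open fingers, which stand over the drawer's front edge. I'll go down slightly and grip.

>>> arm_command:
  rows:
    - [[0.002,0,0.03],[0,0,0]]
    - [[0.002,0,0.06],[0,0,0]]
    - [[0.002,0,0.073],[0,0,0]]
    - [[0.002,0,0.073],[0,0,0]]

```text
clock: 11.1
position: [613.5, 158.5, 99.0]
ee_rot: [0.999, 0.052, -0.0, 0.0]
contact_force: [0.4, -0.5, -0.1]
gripper_width: 28.6
grasp_force: 0.0
```

>>> arm_command:
  rows:
    - [[0,0,0],[0,0,0]]
    - [[0,0,0],[0,0,0]]
    - [[0,0,0],[0,0,0]]
    - [[0,0,0],[0,0,0]]
  grip: 0

```text
clock: 11.5
position: [614.0, 158.3, 99.7]
ee_rot: [0.999, 0.052, 0.0, 0.0]
contact_force: [1.2, -2.4, 0.5]
gripper_width: 11.7
grasp_force: 58.9
```

```bash
python3 - <<'E'
from h import *
s=arm.read_state();print(s['position'],s['contact_force'],s['gripper_width'])
b0=bailpt(0); p0=loc(70.5,99.8); r=rot(YAW)
k=0
for k in range(1,21):
    b=bailpt(k*1.66/20)-b0; d=loc(b[0],b[1])-C
    j=(k-1)//5
    bs=bailpt(j*5*1.66/20)-b0; ds=loc(bs[0],bs[1])-C
    print(k,np.round(r.inv().apply(d-ds)/250,3).tolist(), np.round(p0+d,0))
E
```

```text
[613.96848971 158.27231139  99.74312103] [ 1.218709   -2.43537602  0.47599511] 11.74674838151453
1 [0.003, 0.0, -0.03] [615. 159. 107.]
2 [0.004, -0.0, -0.059] [615. 159. 115.]
3 [0.002, 0.0, -0.089] [615. 159. 122.]
4 [-0.002, 0.0, -0.118] [614. 159. 129.]
5 [-0.009, 0.0, -0.147] [612. 159. 137.]
6 [-0.009, -0.0, -0.028] [610. 159. 144.]
7 [-0.02, -0.0, -0.056] [607. 158. 150.]
8 [-0.034, -0.0, -0.082] [603. 158. 157.]
9 [-0.05, -0.0, -0.107] [600. 157. 163.]
10 [-0.068, -0.0, -0.131] [595. 157. 169.]
11 [-0.02, -0.0, -0.022] [590. 157. 175.]
12 [-0.041, 0.0, -0.043] [585. 156. 180.]
13 [-0.064, -0.0, -0.061] [579. 155. 185.]
14 [-0.089, 0.0, -0.078] [573. 155. 189.]
15 [-0.115, -0.0, -0.093] [567. 154. 192.]
16 [-0.027, 0.0, -0.012] [560. 153. 196.]
17 [-0.055, -0.0, -0.023] [553. 153. 198.]
18 [-0.084, 0.0, -0.03] [546. 152. 200.]
19 [-0.113, 0.0, -0.036] [539. 151. 201.]
20 [-0.142, 0.0, -0.039] [531. 150. 202.]
```

>>> arm_command:
  rows:
    - [[0.003,0,-0.03],[0,0,0]]
    - [[0.004,0,-0.059],[0,0,0]]
    - [[0.002,0,-0.089],[0,0,0]]
    - [[-0.002,0,-0.118],[0,0,0]]
    - [[-0.009,0,-0.147],[0,0,0]]

```text
clock: 12.0
position: [608.1, 157.6, 134.7]
ee_rot: [0.999, 0.051, -0.004, 0.001]
contact_force: [-4.5, -1.8, -5.9]
gripper_width: 11.7
grasp_force: 58.5
```

>>> arm_command:
  rows:
    - [[-0.009,0,-0.028],[0,0,0]]
    - [[-0.02,0,-0.056],[0,0,0]]
    - [[-0.034,0,-0.082],[0,0,0]]
    - [[-0.05,0,-0.107],[0,0,0]]
    - [[-0.068,0,-0.131],[0,0,0]]

```text
clock: 12.5
position: [591.5, 155.9, 167.3]
ee_rot: [0.999, 0.052, -0.004, 0.001]
contact_force: [-3.9, -1.5, -8.9]
gripper_width: 11.5
grasp_force: 58.5
```

Following the arc well, with small forces. Third part next.

>>> arm_command:
  rows:
    - [[-0.02,0,-0.022],[0,0,0]]
    - [[-0.041,0,-0.043],[0,0,0]]
    - [[-0.064,0,-0.061],[0,0,0]]
    - [[-0.089,0,-0.078],[0,0,0]]
    - [[-0.115,0,-0.093],[0,0,0]]

```text
clock: 13.0
position: [565.5, 153.4, 192.3]
ee_rot: [0.999, 0.052, -0.0, 0.0]
contact_force: [-2.4, -4.1, -11.3]
gripper_width: 11.6
grasp_force: 58.5
```

>>> arm_command:
  rows:
    - [[-0.027,0,-0.012],[0,0,0]]
    - [[-0.055,0,-0.023],[0,0,0]]
    - [[-0.084,0,-0.03],[0,0,0]]
    - [[-0.105,0,-0.035],[0,0,0]]
    - [[-0.105,0,-0.035],[0,0,0]]

```text
clock: 13.5
position: [540.3, 151.0, 202.4]
ee_rot: [0.999, 0.052, 0.001, -0.0]
contact_force: [1.5, -5.0, -6.5]
gripper_width: 10.9
grasp_force: 58.5
```

```bash
python3 - <<'E'
from h import *
for c in ['scene']:
    im,d=arm.get_image(c);cv2.imwrite('pics/s2.png',cv2.resize(im[120:220,240:350],None,fx=5,fy=5,interpolation=2))
s=arm.read_state();print(s['position'],s['contact_force'])
E
```

```text
[540.59373857 151.03555772 202.24229963] [ 1.95393688 -3.98248435 -8.41191502]
```

View pics/s2.png

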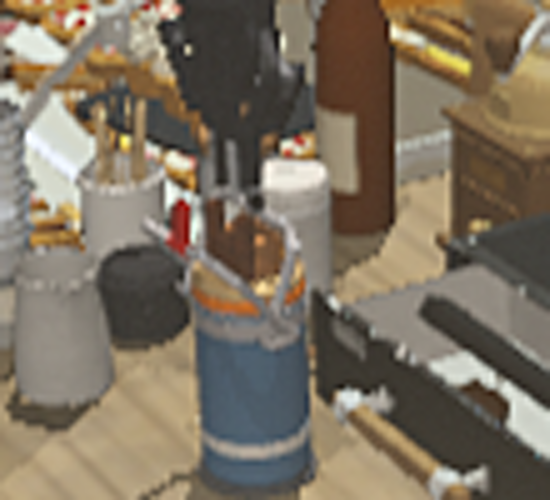

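The bail now stands over the lid, wire just behind the horns at about (250,210). I'll push it forward gently until it touches them.

>>> arm_command:
  rows:
    - [[-0.008,0,-0.001],[0,0,0]]
    - [[-0.016,0,-0.002],[0,0,0]]
    - [[-0.016,0,-0.002],[0,0,0]]

```text
clock: 13.85
position: [537.5, 150.8, 203.0]
ee_rot: [0.999, 0.052, 0.002, -0.0]
contact_force: [1.7, -5.9, -6.8]
gripper_width: 10.9
grasp_force: 58.5
```

>>> arm_command:
  rows:
    - [[-0.008,0,-0.001],[0,0,0]]
    - [[-0.016,0,-0.002],[0,0,0]]
    - [[-0.016,0,-0.002],[0,0,0]]

```text
clock: 14.15
position: [533.6, 150.3, 203.5]
ee_rot: [0.999, 0.053, 0.002, -0.0]
contact_force: [1.3, -5.7, -6.8]
gripper_width: 10.8
grasp_force: 58.5
```

>>> arm_command:
  rows:
    - [[-0.008,0,0],[0,0,0]]
    - [[-0.012,0,0],[0,0,0]]
    - [[-0.012,0,0],[0,0,0]]

```text
clock: 14.45
position: [530.6, 150.1, 203.7]
ee_rot: [0.999, 0.052, 0.002, -0.0]
contact_force: [1.9, -5.4, -5.5]
gripper_width: 10.5
grasp_force: 58.4
```

```bash
python3 - <<'E'
from h import *
im,d=arm.get_image('wrist');cv2.imwrite('pics/w6c.png',cv2.resize(im[200:400,220:420],None,fx=3,fy=3,interpolation=2))
s=arm.read_state();print(s['position'],s['contact_force'])
E
```

```text
[530.6492054  150.10788261 203.68923652] [ 1.67970534 -4.72097188 -5.67060002]
```

View pics/w6c.png

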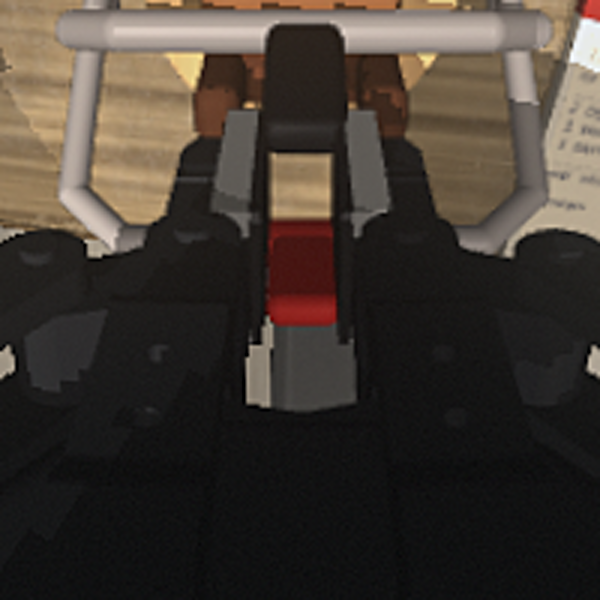

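The wire crosses at (300,30) with horns visible just in front of it at (220,95) and (380,95). I'll measure the gap from depth.

```bash
python3 - <<'E'
from h import *
np.set_printoptions(precision=1,suppress=True)
i=arm.camera_info('wrist');im,d=arm.get_image('wrist');P=wcloud(d,i)
L=R.from_euler('z',-YAW).apply((P-C).reshape(-1,3)).reshape(P.shape)
def f(m,n):
    q=L[m]; print(n,len(q),q.mean(0) if len(q) else '',np.percentile(q,[3,97],axis=0) if len(q) else '')
# wire band in crop coords (100..250 , 10..50)/3
f(np.s_[205:215,248:300],'wireL'); f(np.s_[205:215,345:390],'wireR')
f(np.s_[222:240,288:298],'hornL'); f(np.s_[222:240,343:353],'hornR')
f(np.s_[210:242,313:333],'tab')
E
```

```text
wireL 10 [[  3.1  41.2 183.9]
 [  3.2  40.5 184.3]
 [  3.6  39.7 185.3]
 [  8.9  35.1 202. ]
 [  4.   38.2 186.6]
 [  4.3  37.4 187.6]
 [  9.6  33.1 204. ]
 [  4.5  36.2 188.1]
 [  4.6  35.5 188.5]
 [  4.7  34.9 188.7]
 [  4.8  34.3 188.9]
 [  4.7  33.8 188.6]
 [  4.7  33.3 188.6]
 [  4.8  32.6 189. ]
 [  4.7  32.2 188.5]
 [  4.8  31.6 188.8]
 [  4.8  31.  188.9]
 [  4.7  30.5 188.6]
 [  4.7  30.  188.7]
 [  4.8  29.4 188.9]
 [  4.7  28.9 188.5]
 [  4.8  28.2 189. ]
 [  4.6  27.8 188.3]
 [  4.8  27.2 188.9]
 [  4.7  26.7 188.5]
 [  4.7  26.1 188.6]
 [  4.7  25.6 188.4]
 [  4.9  25.  189. ]
 [  4.8  24.5 188.8]
 [ 10.1  21.6 204.3]
 [  4.8  23.4 188.7]
 [  4.7  22.9 188.4]
 [ 15.4  18.  220.1]
 [  4.8  21.7 188.7]
 [ 10.3  19.2 204.3]
 [  4.7  20.7 188.5]
 [  9.9  18.2 204.3]
 [  4.8  19.6 188.7]
 [  4.7  19.1 188.5]
 [  4.8  18.5 188.6]
 [  4.8  17.9 188.7]
 [  4.8  17.4 188.5]
 [  4.9  16.8 188.9]
 [  4.7  16.4 188.4]
 [  4.8  15.8 188.5]
 [  4.8  15.3 188.6]
 [  4.8  14.7 188.6]
 [  4.8  14.2 188.8]
 [  4.8  13.6 188.7]
 [  4.9  13.1 188.9]
 [  4.9  12.5 188.9]
 [ 10.3  10.9 204.2]
[... 7172 characters left out ...]
3   0.3 190.5]
  [ -2.2  -0.3 191.8]
  [ -2.   -0.8 191.7]
  [ -2.2  -1.3 192.1]
  [ -2.2  -1.8 191.6]
  [ -2.   -2.4 191.9]
  [ -2.3  -2.9 191.6]
  [ -1.9  -3.4 191.3]
  [ -1.7  -3.9 191.6]
  [ -2.1  -4.5 191.9]
  [ -2.3  -5.  191.4]
  [ -2.   -5.6 191. ]]

 [[  5.    4.5 213.4]
  [  4.8   3.9 213.3]
  [  4.8   3.4 212.8]
  [  5.2   2.9 212.4]
  [  5.    2.4 213.5]
  [  4.9   1.8 212.9]
  [  8.9   1.3 222.8]
  [  4.8   0.8 213.3]
  [  4.9   0.3 213.6]
  [  9.1  -0.1 223.1]
  [  9.1  -0.5 222.8]
  [  4.8  -1.1 213. ]
  [  4.9  -1.6 212.8]
  [  9.   -1.8 223.2]
  [  4.9  -2.5 212.9]
  [  4.9  -3.  213.4]
  [  4.9  -3.4 213. ]
  [  4.8  -3.9 213. ]
  [  4.9  -4.4 212.7]
  [  4.8  -4.8 213.1]]]
```

>>> arm_command:
  rows:
    - [[-0.006,0,0.002],[0,0,0]]
    - [[-0.012,0,0.004],[0,0,0]]
    - [[-0.018,0,0.006],[0,0,0]]
    - [[-0.018,0,0.006],[0,0,0]]

```text
clock: 14.95
position: [527.6, 149.8, 203.9]
ee_rot: [0.999, 0.052, 0.004, -0.001]
contact_force: [2.5, -4.8, -2.0]
gripper_width: 10.7
grasp_force: 58.7
```

>>> arm_command:
  rows:
    - [[-0.006,0,0.001],[0,0,0]]
    - [[-0.012,0,0.002],[0,0,0]]
    - [[-0.012,0,0.002],[0,0,0]]

```text
clock: 15.25
position: [524.6, 149.5, 203.7]
ee_rot: [0.999, 0.053, 0.004, -0.0]
contact_force: [1.3, -5.5, 1.8]
gripper_width: 10.1
grasp_force: 58.4
```

```bash
cat >> h.py <<'E'
def wire(save=None):
    i=arm.camera_info('wrist');im,d=arm.get_image('wrist');P=wcloud(d,i)
    if save: cv2.imwrite(save,im)
    L=R.from_euler('z',-YAW).apply((P-C).reshape(-1,3)).reshape(P.shape)
    x,y,z=L[...,0],L[...,1],L[...,2]
    m=(abs(y)>23)&(abs(y)<34)&(abs(x)<25)&(z>165)&(z<196)
    print('wire surf',m.sum(),np.median(L[m],axis=0) if m.sum() else '')
    m=(abs(y)<6)&(abs(x+3)<18)&(z>192)&(z<218);
    if m.sum(): print('tab',m.sum(),np.percentile(L[m],[5,50,95],axis=0).round(1).tolist())
    return L,im
E
python3 -c "
from h import *
wire()
s=arm.read_state();print(s['position'],s['contact_force'])"
```

```text
wire surf 583 [  0.99419395 -23.10371084 189.69373549]
tab 1054 [[-12.0, -5.3, 193.9], [-4.8, 0.3, 207.7], [0.7, 5.5, 215.1]]
[524.6174889  149.43098184 203.70683107] [ 1.48998613 -5.83857681  0.21362965]
```

>>> arm_command:
  rows:
    - [[-0.006,0,0.001],[0,0,0]]
    - [[-0.01,0,0.002],[0,0,0]]
    - [[-0.01,0,0.002],[0,0,0]]

```text
clock: 15.6
position: [522.6, 149.3, 203.7]
ee_rot: [0.999, 0.053, 0.005, -0.0]
contact_force: [2.0, -6.7, 1.3]
gripper_width: 10.0
grasp_force: 58.5
```

```bash
python3 -c "
from h import *
wire()
s=arm.read_state();print(s['position'],s['contact_force'])"
```

```text
wire surf 611 [ -0.68229233  23.52619716 189.89418515]
tab 1064 [[-13.5, -5.3, 193.8], [-6.7, -0.1, 207.4], [-0.9, 5.5, 215.2]]
[522.61787006 149.24612529 203.70804173] [ 2.41430022 -6.00334773  0.63973183]
```

>>> arm_command:
  rows:
    - [[-0.006,0,0],[0,0,0]]
    - [[-0.006,0,0],[0,0,0]]
    - [[-0.006,0,0],[0,0,0]]

```text
clock: 15.95
position: [521.2, 149.1, 203.7]
ee_rot: [0.999, 0.053, 0.005, -0.0]
contact_force: [2.6, -5.6, 1.3]
gripper_width: 10.2
grasp_force: 58.5
```

```bash
python3 -c "
from h import *
L,im=wire()
x,y,z=L[...,0],L[...,1],L[...,2]
m=(abs(y)<20)&(abs(y)>13)&(x>-20)&(x<-2)&(z>180)&(z<193.5)
print('horn',np.percentile(L[m],[5,50,95],axis=0).round(1).tolist())
m=(np.hypot(x,y)<45)&(z>142)&(z<150)&(x>10);print('disc',m.sum(),x[m].max())
s=arm.read_state();print(s['position'],s['contact_force'])"
```

```text
wire surf 613 [ -1.57208994 -23.05210806 190.20468454]
tab 1078 [[-14.8, -5.3, 193.9], [-7.9, -0.1, 207.4], [-2.0, 5.5, 215.4]]
horn [[-16.7, -18.6, 188.3], [-9.5, 13.3, 190.3], [-2.7, 19.3, 191.5]]
disc 2474 34.855223284035326
[521.2030113  149.1325799  203.72451141] [ 2.24368003 -6.22768147  0.8715297 ]
```

>>> arm_command:
  rows:
    - [[0,0,0],[0,0,0]]
    - [[0,0,0],[0,0,0]]
    - [[0,0,-0.06],[0,0,0]]
    - [[0,0,-0.2],[0,0,0]]
    - [[0,0,-0.26],[0,0,0]]
  grip: 0.33

```text
clock: 16.5
position: [519.9, 150.3, 269.3]
ee_rot: [0.999, 0.053, 0.004, -0.002]
contact_force: [1.3, 0.2, 0.7]
gripper_width: 28.1
grasp_force: 0.0
```

```bash
cat >> h.py <<'E'
LEAN=0.5
def levpt(ph,s=22,depth=10,lean=LEAN):
    a=np.radians(49.4)-ph;b=np.pi/2-ph
    x=-74*np.cos(a)-s*np.cos(b);z=120+74*np.sin(a)+s*np.sin(b)
    return np.array([x+depth*np.sin(lean),z-depth*np.cos(lean)])
E
python3 - <<'E'
from h import *
np.set_printoptions(precision=1,suppress=True)
arm.get_image('top');
L,im=wire('pics/w7.png');x,y,z=L[...,0],L[...,1],L[...,2]
m=(np.hypot(x,y)<45)&(z>142)&(z<150);print('disc',cv2.fitEllipse(cv2.convexHull(L[m][:,:2].astype(np.float32))))
m=(abs(y)<42)&(x<-38)&(x>-70)&(z>165)&(z<190)&(abs(y)>12);print('levwire',np.percentile(L[m],[5,50,95],axis=0))
hsv=cv2.cvtColor(im,cv2.COLOR_BGR2HSV);m=((hsv[...,0]<5)|(hsv[...,0]>174))&(hsv[...,1]>150)&(x<-35)&(x>-65)&(abs(y)<15)&(z>160)&(z<215)
print('red',np.percentile(L[m],[3,50,97],axis=0))
s=arm.read_state();print(s['position'],s['contact_force'])
b=levpt(0);pre=b+70*np.array([-np.sin(LEAN),np.cos(LEAN)]);print(b,pre)
plan([(loc(*pre),rot(YAW,LEAN)),(loc(*b),rot(YAW,LEAN))])
E
```

```text
wire surf 326 [ -1.2 -23.1 189.9]
tab 474 [[-13.3, -5.3, 193.5], [-6.6, -0.1, 208.0], [-0.8, 5.3, 215.2]]
disc ((-0.6087651252746582, 0.8481637239456177), (71.01160430908203, 71.4754867553711), 99.98383331298828)
levwire [[-49.8 -39.4 175.7]
 [-46.  -12.  178.4]
 [-43.7  39.4 179.9]]
red [[-48.8  -8.7 176.5]
 [-43.2   0.3 192.4]
 [-41.5   9.1 206.3]]
[519.9 150.5 268.9] [-0.3  0.7 -1.4]
[-43.4 189.4] [-76.9 250.8]
[-0.212, 0.005, 0.07] [-0.001, 0.156, 0.0] rows 3.3
[-0.0, 0.0, 0.28] [-0.0, 0.0, 0.0] rows 1.4
```

>>> arm_command:
  rows:
    - [[-0.212,0.005,0],[0,0.04,0]]
    - [[-0.212,0.005,0],[0,0.08,0]]
    - [[-0.212,0.005,0.03],[0,0.12,0]]
    - [[-0.212,0.005,0.07],[0,0.157,0]]
    - [[-0.212,0.005,0.07],[0,0.157,0]]

```text
clock: 17.1
position: [460.7, 139.6, 242.7]
ee_rot: [0.969, 0.052, 0.242, -0.011]
contact_force: [0.3, -1.1, 0.2]
gripper_width: 28.1
grasp_force: 0.0
```

>>> arm_command:
  rows:
    - [[0,0,0.06],[0,0,0]]
    - [[0,0,0.12],[0,0,0]]
    - [[0,0,0.12],[0,0,0]]

```text
clock: 17.4
position: [478.6, 142.9, 218.8]
ee_rot: [0.969, 0.051, 0.242, -0.012]
contact_force: [0.4, -0.9, 0.1]
gripper_width: 28.0
grasp_force: 0.0
```

```bash
python3 - <<'E'
from h import *
b=levpt(0);print(loc(*b))
plan([(loc(b[0]+1,b[1]),rot(YAW,LEAN))])
i=arm.camera_info('wrist');im,d=arm.get_image('wrist');cv2.imwrite('pics/w8.png',im)
s=arm.read_state();print(s['position'],s['contact_force'],s['joints'].round(2))
E
```

```text
[500.87125932 147.19836938 189.41025112]
[0.028, -0.008, 0.148] [0.0, 0.003, 0.0] rows 0.8
[478.89252894 143.16400559 219.84329504] [-0.55213979  0.27442823  0.7049545 ] [ 0.7  -0.03 -0.87  0.73 -0.41  0.35]
```

View pics/w8.png

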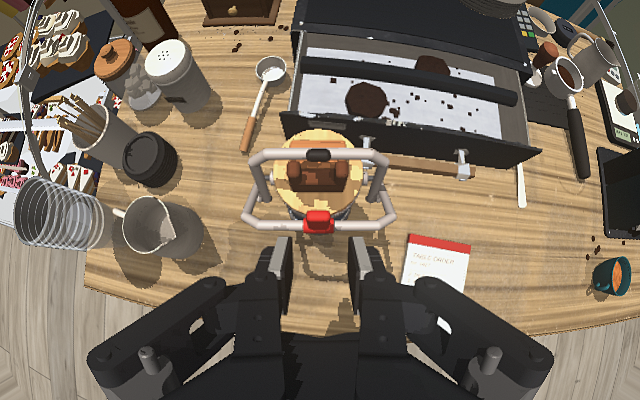

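The red tab at (318,222) is centred between the fingers, with the bail standing behind the horns at (318,155). I'll move in and grip it.

>>> arm_command:
  rows:
    - [[0.028,-0.004,0.05],[0,0.003,0]]
    - [[0.028,-0.006,0.1],[0,0.003,0]]
    - [[0.028,-0.006,0.148],[0,0.003,0]]
    - [[0.028,-0.006,0.148],[0,0.003,0]]

```text
clock: 17.85
position: [502.6, 146.7, 190.7]
ee_rot: [0.967, 0.05, 0.248, -0.012]
contact_force: [-0.8, -0.3, -0.2]
gripper_width: 27.9
grasp_force: 0.0
```

>>> arm_command:
  rows:
    - [[0,0,0],[0,0,0]]
    - [[0,0,0],[0,0,0]]
    - [[0,0,0],[0,0,0]]
    - [[0,0,0],[0,0,0]]
  grip: 0

```text
clock: 18.25
position: [502.6, 146.8, 192.2]
ee_rot: [0.967, 0.05, 0.249, -0.013]
contact_force: [-1.8, -3.9, 3.3]
gripper_width: 11.9
grasp_force: 59.1
```

```bash
python3 - <<'E'
from h import *
s=arm.read_state();print(s['position'],s['contact_force'],s['gripper_width'],s['joints'].round(2))
r=rot(YAW,LEAN);N=25
for k in range(1,N+1):
    f=lambda k:loc(*levpt(k*1.85/N))
    j=(k-1)//5*5
    print(k,round(k*1.85/N,2),np.round(r.inv().apply(f(k)-f(j))/250,3).tolist(), f(k).round(0).tolist())
E
```

```text
[502.59002021 146.82768879 192.1974614 ] [-1.82462245 -3.87424068  3.33453225] 11.903676026823895 [ 0.58  0.04 -0.93  1.01 -0.26  0.16]
1 0.07 [-0.027, -0.0, 0.002] [495.0, 147.0, 186.0]
2 0.15 [-0.054, -0.0, 0.007] [490.0, 146.0, 181.0]
3 0.22 [-0.08, -0.0, 0.013] [485.0, 146.0, 177.0]
4 0.3 [-0.106, -0.0, 0.022] [480.0, 145.0, 172.0]
5 0.37 [-0.131, -0.0, 0.032] [476.0, 145.0, 167.0]
6 0.44 [-0.024, 0.0, 0.012] [472.0, 144.0, 161.0]
7 0.52 [-0.048, 0.0, 0.026] [469.0, 144.0, 155.0]
8 0.59 [-0.07, 0.0, 0.041] [466.0, 144.0, 149.0]
9 0.67 [-0.091, 0.0, 0.058] [463.0, 143.0, 143.0]
10 0.74 [-0.111, 0.0, 0.077] [461.0, 143.0, 136.0]
11 0.81 [-0.018, -0.0, 0.02] [459.0, 143.0, 130.0]
12 0.89 [-0.035, -0.0, 0.041] [458.0, 143.0, 123.0]
13 0.96 [-0.05, -0.0, 0.064] [458.0, 143.0, 116.0]
14 1.04 [-0.064, -0.0, 0.087] [457.0, 143.0, 110.0]
15 1.11 [-0.076, -0.0, 0.112] [458.0, 143.0, 103.0]
16 1.18 [-0.01, -0.0, 0.025] [459.0, 143.0, 96.0]
17 1.26 [-0.018, 0.0, 0.051] [460.0, 143.0, 89.0]
18 1.33 [-0.024, 0.0, 0.078] [462.0, 143.0, 83.0]
19 1.41 [-0.028, 0.0, 0.105] [464.0, 143.0, 77.0]
20 1.48 [-0.03, 0.0, 0.132] [467.0, 144.0, 70.0]
21 1.55 [-0.0, 0.0, 0.027] [470.0, 144.0, 64.0]
22 1.63 [0.002, 0.0, 0.054] [474.0, 144.0, 59.0]
23 1.7 [0.006, -0.0, 0.081] [478.0, 145.0, 53.0]
24 1.78 [0.012, -0.0, 0.108] [482.0, 145.0, 48.0]
25 1.85 [0.02, -0.0, 0.134] [487.0, 146.0, 43.0]
```

```bash
cat > lev.py <<'E'
from h import *
def sched(phs,leans,ph0,lean0,dp=(0,0)):
    r0=rot(YAW,lean0);f=lambda p,l:loc(*levpt(p,lean=l));p0=f(ph0,lean0)
    for p,l in zip(phs,leans):
        print(round(p,2),round(l,2),np.round(r0.inv().apply(f(p,l)-p0)/250,3).tolist(),np.round((r0.inv()*rot(YAW,l)).as_rotvec()/np.pi,3).tolist(),f(p,l).round(0).tolist())
E
python3 - <<'E'
from lev import *
sched(np.arange(1,6)*.075,np.linspace(.47,.35,5),0,.5)
sched(.375+np.arange(1,6)*.075,[.35]*5,.375,.35)
E
```

```text
0.08 0.47 [-0.029, -0.0, 0.002] [0.0, -0.01, -0.0] [495.0, 147.0, 185.0]
0.15 0.44 [-0.057, -0.0, 0.007] [-0.0, -0.019, 0.0] [489.0, 146.0, 181.0]
0.22 0.41 [-0.085, 0.0, 0.013] [-0.0, -0.029, -0.0] [484.0, 145.0, 176.0]
0.3 0.38 [-0.112, -0.0, 0.022] [-0.0, -0.038, -0.0] [479.0, 145.0, 171.0]
0.38 0.35 [-0.139, -0.0, 0.032] [-0.0, -0.048, -0.0] [474.0, 144.0, 166.0]
0.45 0.35 [-0.023, -0.0, 0.016] [0.0, 0.0, 0.0] [470.0, 144.0, 160.0]
0.52 0.35 [-0.044, -0.0, 0.033] [0.0, 0.0, 0.0] [467.0, 144.0, 154.0]
0.6 0.35 [-0.064, 0.0, 0.052] [0.0, 0.0, 0.0] [464.0, 143.0, 148.0]
0.68 0.35 [-0.082, 0.0, 0.073] [0.0, 0.0, 0.0] [461.0, 143.0, 142.0]
0.75 0.35 [-0.099, -0.0, 0.095] [0.0, 0.0, 0.0] [459.0, 143.0, 135.0]
```

>>> arm_command:
  rows:
    - [[-0.029,0,0.002],[0,-0.01,0]]
    - [[-0.057,0,0.007],[0,-0.019,0]]
    - [[-0.085,0,0.013],[0,-0.029,0]]
    - [[-0.112,0,0.022],[0,-0.038,0]]
    - [[-0.139,0,0.032],[0,-0.048,0]]

```text
clock: 18.75
position: [476.1, 144.2, 170.0]
ee_rot: [0.983, 0.051, 0.176, -0.009]
contact_force: [-7.1, -8.9, 14.8]
gripper_width: 11.9
grasp_force: 66.2
```

```bash
python3 - <<'E'
from h import *
s=arm.read_state();print(s['position'],s['contact_force'],s['gripper_width'],s['joints'].round(2),R.from_quat(s['ee_rot']).as_matrix()[:,2])
E
```

```text
[476.14217648 144.243667   169.96779523] [-7.10740913 -8.91563088 14.83383451] 11.891740716357429 [ 0.71  0.07 -0.79  0.47 -0.45  0.57] [ 0.34446259  0.03578169 -0.9381179 ]
```

>>> arm_command:
  rows:
    - [[-0.029,0,0.009],[0,0,0]]
    - [[-0.051,0,0.026],[0,0,0]]
    - [[-0.071,0,0.045],[0,0,0]]
    - [[-0.09,0,0.067],[0,0,0]]
    - [[-0.108,0,0.09],[0,0,0]]

```text
clock: 19.25
position: [457.4, 142.0, 137.5]
ee_rot: [0.983, 0.051, 0.175, -0.009]
contact_force: [-10.9, -3.6, 10.2]
gripper_width: 11.7
grasp_force: 59.1
```

```bash
python3 - <<'E'
from lev import *
s=arm.read_state();print(s['position'],s['contact_force'],s['gripper_width'],s['joints'].round(2),R.from_quat(s['ee_rot']).as_matrix()[:,2])
sched(.75+np.arange(1,6)*.075,[.35]*5,.75,.35)
sched(1.125+np.arange(1,6)*.075,[.35]*5,1.125,.35)
sched(1.5+np.arange(1,6)*.075,[.35]*5,1.5,.35)
E
```

```text
[457.39839017 142.03826191 137.5201208 ] [-10.91699559  -3.59067481  10.20102208] 11.731986916455387 [ 0.7   0.09 -0.92  0.65 -0.33  0.39] [ 0.34299858  0.0352127  -0.93867568]
0.82 0.35 [-0.015, 0.0, 0.023] [0.0, 0.0, 0.0] [458.0, 143.0, 128.0]
0.9 0.35 [-0.028, 0.0, 0.047] [0.0, 0.0, 0.0] [457.0, 143.0, 121.0]
0.98 0.35 [-0.04, 0.0, 0.072] [0.0, 0.0, 0.0] [456.0, 143.0, 115.0]
1.05 0.35 [-0.05, 0.0, 0.098] [0.0, 0.0, 0.0] [456.0, 143.0, 108.0]
1.12 0.35 [-0.057, 0.0, 0.124] [0.0, 0.0, 0.0] [457.0, 143.0, 101.0]
1.2 0.35 [-0.006, -0.0, 0.027] [0.0, 0.0, 0.0] [458.0, 143.0, 94.0]
1.27 0.35 [-0.009, -0.0, 0.054] [0.0, 0.0, 0.0] [459.0, 143.0, 87.0]
1.35 0.35 [-0.011, -0.0, 0.082] [0.0, 0.0, 0.0] [461.0, 143.0, 81.0]
1.42 0.35 [-0.01, -0.0, 0.109] [0.0, 0.0, 0.0] [464.0, 143.0, 74.0]
1.5 0.35 [-0.008, -0.0, 0.137] [0.0, 0.0, 0.0] [466.0, 144.0, 68.0]
1.58 0.35 [0.005, -0.0, 0.027] [0.0, 0.0, 0.0] [470.0, 144.0, 62.0]
1.65 0.35 [0.011, -0.0, 0.054] [0.0, 0.0, 0.0] [474.0, 144.0, 56.0]
1.72 0.35 [0.02, 0.0, 0.08] [0.0, 0.0, 0.0] [478.0, 145.0, 51.0]
1.8 0.35 [0.03, -0.0, 0.105] [0.0, 0.0, 0.0] [483.0, 145.0, 46.0]
1.88 0.35 [0.043, -0.0, 0.13] [0.0, 0.0, 0.0] [488.0, 146.0, 41.0]
```

```bash
python3 - <<'E'
from lev import *
sched(.75+np.arange(1,6)*.075,np.linspace(.33,.25,5),.75,.35)
sched(1.125+np.arange(1,6)*.075,[.25]*5,1.125,.25)
sched(1.5+np.arange(1,6)*.075,[.25]*5,1.5,.25)
E
```

```text
0.82 0.33 [-0.016, 0.0, 0.023] [0.0, -0.006, -0.0] [458.0, 143.0, 128.0]
0.9 0.31 [-0.03, 0.0, 0.047] [0.0, -0.013, -0.0] [456.0, 143.0, 121.0]
0.98 0.29 [-0.042, 0.0, 0.072] [0.0, -0.019, -0.0] [456.0, 142.0, 114.0]
1.05 0.27 [-0.053, 0.0, 0.098] [0.0, -0.025, -0.0] [455.0, 142.0, 107.0]
1.12 0.25 [-0.061, 0.0, 0.124] [0.0, -0.032, -0.0] [456.0, 142.0, 101.0]
1.2 0.25 [-0.003, 0.0, 0.027] [0.0, 0.0, 0.0] [457.0, 143.0, 94.0]
1.27 0.25 [-0.004, -0.0, 0.055] [0.0, 0.0, 0.0] [458.0, 143.0, 87.0]
1.35 0.25 [-0.003, -0.0, 0.082] [0.0, 0.0, 0.0] [460.0, 143.0, 80.0]
1.42 0.25 [0.001, -0.0, 0.11] [0.0, 0.0, 0.0] [463.0, 143.0, 74.0]
1.5 0.25 [0.006, 0.0, 0.137] [0.0, 0.0, 0.0] [466.0, 144.0, 68.0]
1.58 0.25 [0.007, -0.0, 0.027] [0.0, 0.0, 0.0] [469.0, 144.0, 62.0]
1.65 0.25 [0.017, -0.0, 0.052] [0.0, 0.0, 0.0] [473.0, 144.0, 56.0]
1.72 0.25 [0.028, -0.0, 0.078] [0.0, 0.0, 0.0] [477.0, 145.0, 51.0]
1.8 0.25 [0.041, -0.0, 0.102] [0.0, 0.0, 0.0] [482.0, 145.0, 46.0]
1.88 0.25 [0.056, -0.0, 0.125] [0.0, 0.0, 0.0] [487.0, 146.0, 41.0]
```

>>> arm_command:
  rows:
    - [[-0.022,0,0.02],[0,-0.006,0]]
    - [[-0.038,0,0.044],[0,-0.013,0]]
    - [[-0.05,0,0.069],[0,-0.019,0]]
    - [[-0.061,0,0.095],[0,-0.025,0]]
    - [[-0.069,0,0.121],[0,-0.032,0]]

```text
clock: 19.75
position: [451.8, 141.3, 102.9]
ee_rot: [0.991, 0.051, 0.124, -0.006]
contact_force: [-10.0, -3.1, 7.8]
gripper_width: 10.7
grasp_force: 97.9
```

```bash
python3 - <<'E'
from h import *
np.set_printoptions(precision=2,suppress=True)
s=arm.read_state();print(s['position'],s['contact_force'],s['gripper_width'],s['joints'].round(2),R.from_quat(s['ee_rot']).as_matrix()[:,2])
E
```

```text
[451.79 141.35 102.85] [-10.02  -3.11   7.79] 10.69936920914229 [ 0.72  0.18 -0.84  0.4  -0.38  0.6 ] [ 0.25  0.02 -0.97]
```

>>> arm_command:
  rows:
    - [[-0.001,0,0.029],[0,0,0]]
    - [[0,0,0.058],[0,0,0]]
    - [[0.002,0,0.087],[0,0,0]]
    - [[0.007,0,0.116],[0,0,0]]
    - [[0.013,0,0.143],[0,0,0]]

```text
clock: 20.25
position: [463.4, 142.7, 68.8]
ee_rot: [0.991, 0.052, 0.125, -0.006]
contact_force: [-11.4, -4.0, 9.2]
gripper_width: 11.2
grasp_force: 131.9
```

```bash
python3 - <<'E'
from h import *
np.set_printoptions(precision=2,suppress=True)
L,im=wire('pics/w9.png')
s=arm.read_state();print(s['position'],s['contact_force'],s['gripper_width'],s['joints'].round(2),R.from_quat(s['ee_rot']).as_matrix()[:,2])
hsv=cv2.cvtColor(im,cv2.COLOR_BGR2HSV);x,y,z=[L[...,k] for k in range(3)]
m=((hsv[...,0]<5)|(hsv[...,0]>174))&(hsv[...,1]>150)&(x<-35)&(x>-125)&(abs(y)<15)&(z>30)&(z<215)
print('red',m.sum(),np.percentile(L[m],[3,50,97],axis=0) if m.sum() else '')
E
```

```text
wire surf 123 [ -6.98 -31.43 170.62]
[463.64 142.72  68.19] [-8.16 -2.05  7.5 ] 11.346420852499593 [ 0.66  0.25 -0.91  0.59 -0.24  0.45] [ 0.25  0.02 -0.97]
red 2522 [[-91.88  -7.77  87.75]
 [-74.07   0.5   91.83]
 [-61.42   8.4   97.76]]
```

>>> arm_command:
  rows:
    - [[0,0,0.02],[0,-0.006,0]]
    - [[0.002,0,0.042],[0,-0.011,0]]
    - [[0.005,0,0.063],[0,-0.016,0]]
    - [[0.009,0,0.084],[0,-0.022,0]]
    - [[0.015,0,0.103],[0,-0.022,0]]

```text
clock: 20.8
position: [471.4, 142.8, 43.2]
ee_rot: [0.995, 0.05, 0.088, -0.003]
contact_force: [-12.6, 4.7, -2.9]
gripper_width: 11.1
grasp_force: 113.9
```

```bash
cat >> h.py <<'E'
def red(save):
    np.set_printoptions(precision=2,suppress=True)
    s=arm.read_state();print(s['position'],s['contact_force'],s['gripper_width'],s['joints'].round(2),R.from_quat(s['ee_rot']).as_matrix()[:,2])
    L,im=wire(save)
    hsv=cv2.cvtColor(im,cv2.COLOR_BGR2HSV);x,y,z=[L[...,k] for k in range(3)]
    m=((hsv[...,0]<5)|(hsv[...,0]>174))&(hsv[...,1]>150)&(x<-35)&(x>-125)&(abs(y)<15)&(z>30)&(z<215)
    print('red',m.sum(),np.percentile(L[m],[3,50,97],axis=0).tolist() if m.sum() else '')
    if m.sum()>20:
        f=np.polyfit(x[m],z[m],1);print('z at -60,-80:',np.polyval(f,[-60,-80]))
E
python3 -c "
from h import *
red('pics/w10.png')"
```

```text
[471.39 142.84  43.22] [-12.57   4.68  -2.88] 11.126645973616746 [ 0.67  0.34 -0.78  0.31 -0.32  0.72] [ 0.17  0.02 -0.98]
wire surf 0 
red 2512 [[-79.71866660165287, -7.9767050988850015, 68.74643893828706], [-61.06455410209419, 0.17822712008111907, 70.2019419335783], [-48.924782092769, 8.614751578312358, 72.22149518622388]]
z at -60,-80: [70.43 69.61]
```

>>> arm_command:
  rows:
    - [[0,0,0],[0,0,0]]
    - [[0,0,0],[0,0,0]]
    - [[0,0,0],[0,0,0]]
    - [[-0.02,0,-0.08],[0,0.02,0]]
    - [[-0.03,0,-0.2],[0,0.04,0]]
  grip: 0.33

```text
clock: 21.35
position: [462.9, 142.8, 85.5]
ee_rot: [0.988, 0.051, 0.145, -0.006]
contact_force: [1.2, -1.2, 1.7]
gripper_width: 28.1
grasp_force: 0.0
```

```bash
python3 -c "
from h import *
arm.get_image('top')
red('pics/w11.png')"
```

```text
[460.85 141.97  88.32] [-2.45 -1.28  1.75] 28.10462023716388 [ 0.63  0.19 -0.96  0.78 -0.21  0.3 ] [ 0.29  0.03 -0.96]
wire surf 1607 [ -5.44 -24.36 174.38]
tab 202 [[-20.9, -5.7, 193.5], [-20.3, -0.9, 194.7], [-19.2, 5.7, 195.1]]
red 1597 [[-79.87528595696982, -7.731396233773984, 68.07134453824247], [-62.1509410133446, 0.5157660794663674, 70.07293823287895], [-48.017222986972236, 8.499024612734623, 72.02797403479758]]
z at -60,-80: [70.2  69.52]
```

The lever stopped at about 1.6, just past dead centre. I'll push it down to its stop with shut fingers.

```bash
python3 -c "
from h import *
r=rot(YAW,.18)
plan([(loc(-72,92),r),(loc(-72,76),r),(loc(-68,64),r),(loc(-66,58),r)])"
```

```text
[0.048, -0.009, -0.005] [0.001, -0.036, 0.001] rows 0.8
[-0.011, -0.0, 0.063] [-0.0, -0.0, -0.0] rows 0.3
[0.007, -0.0, 0.05] [-0.0, -0.0, -0.0] rows 0.3
[0.003, -0.0, 0.025] [-0.0, -0.0, -0.0] rows 0.1
```

>>> arm_command:
  rows:
    - [[0.048,-0.009,-0.01],[0,-0.036,0]]
    - [[0.048,-0.009,-0.005],[0,-0.036,0]]
    - [[0.048,-0.009,-0.005],[0,-0.036,0]]
    - [[0.048,-0.009,-0.005],[0,-0.036,0]]
  grip: 0

```text
clock: 21.85
position: [475.8, 147.6, 90.9]
ee_rot: [0.995, 0.051, 0.09, -0.005]
contact_force: [0.3, 0.0, 0.0]
gripper_width: -0.0
grasp_force: 0.0
```

>>> arm_command:
  rows:
    - [[-0.005,0,0.03],[0,0,0]]
    - [[-0.011,0,0.063],[0,0,0]]
    - [[-0.008,0,0.083],[0,0,0]]
    - [[-0.006,0,0.1],[0,0,0]]
    - [[-0.006,0,0.1],[0,0,0]]

```text
clock: 22.35
position: [476.2, 144.5, 64.5]
ee_rot: [0.995, 0.051, 0.088, -0.003]
contact_force: [-0.4, 0.6, 0.2]
gripper_width: -0.3
grasp_force: 0.0
```

>>> arm_command:
  rows:
    - [[0.002,0,0.012],[0,0,0]]
    - [[0.003,0,0.024],[0,0,0]]
    - [[0.003,0,0.032],[0,0,0]]
    - [[0.003,0,0.032],[0,0,0]]

```text
clock: 22.75
position: [479.1, 145.5, 58.7]
ee_rot: [0.995, 0.051, 0.089, -0.003]
contact_force: [-4.6, -0.8, 8.4]
gripper_width: -0.1
grasp_force: 4.7
```

```bash
python3 -c "
from h import *
red('pics/w12.png')"
```

```text
[479.07 145.49  58.67] [-4.57 -0.81  8.39] -0.14896556870328867 [ 0.67  0.32 -0.74  0.27 -0.38  0.76] [ 0.18  0.02 -0.98]
wire surf 0 
tab 65126 [[-20.1, 2.0, 210.8], [-20.1, 2.0, 210.8], [-20.1, 2.0, 210.8]]
red 39 [[-61.09509740449912, -6.097396686891752, 57.083597173380916], [-56.55620144775573, -2.4462066155981623, 58.65933840194248], [-39.144353799895875, 6.570322188785778, 130.12789573449305]]
z at -60,-80: [ 48.5  -24.93]
```

>>> arm_command:
  rows:
    - [[0,0,0.006],[0,0,0]]
    - [[0,0,0.006],[0,0,0]]
    - [[-0.02,0,-0.06],[0,0,0]]
    - [[-0.06,0,-0.16],[0,0,0]]
    - [[-0.1,0,-0.3],[0,0,0]]

```text
clock: 23.3
position: [440.0, 141.0, 126.6]
ee_rot: [0.995, 0.051, 0.087, -0.002]
contact_force: [0.5, -0.2, 0.9]
gripper_width: -0.2
grasp_force: 0.0
```

>>> arm_command:
  rows:
    - [[-0.05,0,-0.1],[0,0,0]]
    - [[-0.1,0,-0.25],[0,0,0]]
    - [[-0.1,0,-0.4],[0,0,0]]
    - [[-0.1,0,-0.4],[0,0,0]]
    - [[-0.1,0,-0.4],[0,0,0]]

```text
clock: 23.8
position: [399.0, 137.9, 221.9]
ee_rot: [0.995, 0.051, 0.09, -0.004]
contact_force: [-0.0, 0.2, -0.9]
gripper_width: -0.3
grasp_force: 0.0
```

```bash
python3 -c "
from h import *
arm.get_image('top')
red('pics/w13.png')
L=np.array(0)
i=arm.camera_info('wrist');im,d=arm.get_image('wrist');P=wcloud(d,i)
L=R.from_euler('z',-YAW).apply((P-C).reshape(-1,3)).reshape(P.shape);x,y,z=[L[...,k] for k in range(3)]
m=(np.hypot(x,y)<45)&(z>140)&(z<150);print('disc',np.median(z[m]),cv2.fitEllipse(cv2.convexHull(L[m][:,:2].astype(np.float32))))
m=(abs(y)>13)&(abs(y)<19)&(x<0)&(x>-25)&(z>183)&(z<196);print('horns',np.percentile(z[m],[50,90]))
m=(abs(y)>23)&(abs(y)<34)&(abs(x)<15)&(z>160);print('wire',np.percentile(L[m],[10,50,90],axis=0))
"
```

```text
[398.65 137.38 220.74] [-0.72  0.64 -0.5 ] -0.528106704630236 [ 0.81 -0.05 -0.63  0.15 -0.86  0.78] [ 0.18  0.02 -0.98]
wire surf 358 [ -4.51  23.2  174.92]
tab 88 [[-20.9, -4.9, 192.3], [-19.5, 0.5, 194.7], [-16.8, 5.4, 196.2]]
red 496 [[-70.2740131147134, -7.609655158598587, 55.51489354824636], [-52.34760886066144, 0.3981535631863048, 59.67512167059229], [-39.01208988724618, 8.432113686123843, 63.85557566276847]]
z at -60,-80: [58.59 55.09]
disc 143.36072061169938 ((-1.7727758884429932, 0.1354924440383911), (68.03473663330078, 85.18799591064453), 179.61492919921875)
horns [187.69 188.78]
wire [[ -6.78 -31.8  172.57]
 [ -4.46  23.08 174.87]
 [ -0.87  31.77 176.17]]
```

```bash
python3 -c "
from h import *
print(arm.job_done())"
```

```text
the job is handed in; nothing more can be done
None
```

The canister is closed and handed in after about 24 s of robot time: the lid is seated with its horns to the front, the bail wire is clamped in the groove, and the lever stays down at its stop by itself. The lid sits about 2.4 mm lower than when loose, so the ring is compressed past the 1.5 mm mark, and the arm touched none of the other things on the counter.

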